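# Crate the last two sediment sample bottles

### The job

The sloping green crate on the bench still has two empty cells. Put the two loose square sample bottles into them, one to a cell, cap uppermost and seated on the cell's floor; one bottle stands on the bench, the other has toppled and lies on its side. Do not drop a bottle, and leave the bottles already in the crate and everything else on the bench where they are.

Things in the scene. Friction and masses are not known exactly. Their poses are not given: they have to be found in the camera images.
- standing: Square white plastic bottle: body 56 x 56 x 75 mm (tall), neck, round red cap 38 mm across from 83 to 109 mm above the underside (109 mm tall in all, 0.22 kg). Origin at the centre of its underside, z towards the cap, x and y square to the flat sides. This one stands upright on the bench.
- toppled: Square white plastic bottle: body 56 x 56 x 75 mm (tall), neck, round red cap 38 mm across from 83 to 109 mm above the underside (109 mm tall in all, 0.22 kg). Origin at the centre of its underside, z towards the cap, x and y square to the flat sides. This one lies on one of its flat sides on the bench, so its origin is 28 mm above the bench and its z axis is level.
- standing_cap (a point): Centre of the top of the standing bottle's cap, 109 mm above its underside along its z axis.
- toppled_cap (a point): Centre of the top of the toppled bottle's cap, 109 mm from its underside along its z axis.
- crate: Green crate, one row of four square cells, fixed and sloped 28 degrees (0.489 rad): the mouths lean to its -x side. Cells 65 x 65 mm inside, 45 mm deep, 70 mm apart, walls and floor 5 mm thick. Origin on the bench under its middle, z vertical, y along the row; cell floor centres at x = -2.3, z = 39.4, y = -105, -35, 35, 105 mm. Bottles fill two cells.
- cell_a: A thin dark pad, 50 mm square, on the floor of one of the two empty cells. Origin at the centre of the cell's floor; z points out of the cell along its sloping axis (28 degrees from vertical), y along the row, x up the slope.
- cell_b: The like pad on the floor of the other empty cell; origin and axes as for the first.
- stored_a: Square white plastic bottle: body 56 x 56 x 75 mm (tall), neck, round red cap 38 mm across from 83 to 109 mm above the underside (109 mm tall in all, 0.22 kg). Origin at the centre of its underside, z towards the cap, x and y square to the flat sides. This one is already in a cell of the crate and stays there.
- stored_b: Square white plastic bottle: body 56 x 56 x 75 mm (tall), neck, round red cap 38 mm across from 83 to 109 mm above the underside (109 mm tall in all, 0.22 kg). Origin at the centre of its underside, z towards the cap, x and y square to the flat sides. This one too is already in a cell of the crate and stays there.
- slim_bottle: Round slim amber glass bottle, 42 mm in diameter, 142 mm tall, standing on the bench; not to be crated. Origin at the centre of its underside.
- wash_bottle: White round wash bottle with an orange cap and bent spout, 72 mm in diameter, 195 mm tall, the spout reaching 63 mm to its +x side; stays. Origin at the centre of its underside.
- wood_block: Loose wooden block 50 x 80 x 30 mm lying on the bench; stays. Origin at the centre of its underside.
- spare_cap: Loose red cap, 60 mm in diameter, 22 mm tall, lying on the bench; stays. Origin at the centre of its underside.
- spatula: Steel spatula about 180 mm long lying on the bench along its x axis; stays.
- tape: Roll of tape, 70 mm in diameter, 22 mm tall, lying flat on the bench; stays. Origin at the centre of its underside.
Things that resemble listed ones, but are neither listed nor needed, are in the scene too. Leave any pink look-alike of the standing alone. Leave any turquoise look-alike of the toppled alone.

How it is judged:
At the end, for the whole second after the job is handed in: Each of the two bottles is in a different one of the two empty cells: the centre of its underside within 16 mm of the centre of the cell's floor, its axis within 0.25 rad of the cell's axis, cap outwards (cap top at least 95 mm above the cell floor); both at rest ((((distance between standing and cell_a below 0.016 m and angle between the z axis of standing and the z axis of cell_a, either way round below 0.25 rad and z of standing_cap in the frame of cell_a above 0.095 m) and (distance between toppled and cell_b below 0.016 m and angle between the z axis of toppled and the z axis of cell_b, either way round below 0.25 rad and z of toppled_cap in the frame of cell_b above 0.095 m)) or ((distance between standing and cell_b below 0.016 m and angle between the z axis of standing and the z axis of cell_b, either way round below 0.25 rad and z of standing_cap in the frame of cell_b above 0.095 m) and (distance between toppled and cell_a below 0.016 m and angle between the z axis of toppled and the z axis of cell_a, either way round below 0.25 rad and z of toppled_cap in the frame of cell_a above 0.095 m))) and linear speed of each of standing, toppled below 0.02 m/s and angular speed of each of standing, toppled below 0.2 rad/s); the robot touches nothing.
It fails at once if a sample bottle is dropped (falls freely, faster than 0.6 m/s) ((contact force between standing and anything else below 0.02 N and linear speed of standing above 0.6 m/s) or (contact force between toppled and anything else below 0.02 N and linear speed of toppled above 0.6 m/s)).
It fails at once if a bottle already in the crate is moved more than 25 mm (distance of any of stored_a, stored_b from where it was at the start of the episode above 0.025 m).
It fails at once if another thing on the bench is moved more than 30 mm or a bystander bottle is tipped over (distance of any of slim_bottle, wash_bottle, wood_block, spare_cap, spatula, tape from where it was at the start of the episode above 0.03 m or angle between any of slim_bottle, wash_bottle's own z axis and vertical above 0.5 rad).
It also fails if it takes over 72 s, if anything falls off the work surface, if the arm or the gripper's body presses on something with over 40 N, if the wrist force passes 120 N, or if a joint passes its speed limit or range.

### The arm

A 7-joint arm with a two-finger parallel gripper is mounted at the origin on the work surface. World frame = base frame: x ahead of the robot, y to its left, z up, the work surface at z = 0. Lengths are in m, angles in rad, forces in N, time in s.
With the tool pointing down it reaches from about 0.4 to 0.85 m from the base axis. Payload 10.4 kg.
Tool frame: the origin (TCP) lies at the very end of the fingers, on their centre line; the grasp point (between the pads) lies 19 mm behind it; z points along the fingers, y is the line along which they close (so a half turn about z gives the same grasp; the last joint's range is limited). The gripper opens to 87 mm and grips with 3 to 60 N. Pads are 19 mm wide; open, the fingers measure 117 mm over their backs; the gripper's body (75 mm by 190 mm) begins 51 mm behind the grasp point.
Start: joints at [1.283, 0.332, -0.065, 1.46, 0.022, 1.35, -0.088], TCP at [0.164, -0.603, 0.223] pointing down, gripper open.
Joint ranges: [-2.6, 2.6], [-0.5, 2.12], [-1.47, 1.34], [0.16, 2.42], [-1.27, 4.41], [0.06, 2.06], [-2.6, 2.6]. Speed limits (rad/s): [2.22, 2.22, 2.79, 2.79, 3.14, 3.14, 3.14].

### API

Orientations are given as a unit quaternion [x, y, z, w].
In Python, from bench import * gives the robot as it stands.
- The arm moves only by the tool carry_out, never from a script. Its argument "deltas" is a list of rows, each an object with "hand": the finger opening in mm, from 0 to 87; "dp": the shift along the tool's x, y, z each as a share of 250 mm, from -1 to 1, a list of three; "spin": the turn about the tool's z as a share of pi rad, from -1 to 1. In form: [{"hand": hand, "dp": [dx, dy, dz], "spin": spin}, ...]. A call has 1 to 20 rows; each row is the pose to reach, as a shift and turn from the pose commanded when the call began, along the tool's axes at that moment, turning the shorter way round; what a row does not reach only later rows make up. A row lasts 1/10 s, in which the tool goes at most 50 mm and 8.59 degrees, less where a joint would pass 70% of its speed; a pose out of reach is approached as far as the arm can. A call with a number of a shift or a turn outside -1 to 1 is refused whole. A call with a gripper value outside its range is refused whole. The fingers move at their own pace and stop on an object; "force" is the grip in N (left out, the last holds). Time passes only in rows, so rows that repeat a pose let the fingers close. It gives the time, the measured TCP pose, the force, the opening and the grip force at its end, in the units of the state.
- read_state(): the state, without advancing time (a new reading comes with each control period).
- camera(name): name is "side" or "top"; returns the picture (480x640x3 uint8, red, green, blue); there is no depth.
- get_calibration(name): a dict with "fx", "fy", "cx", "cy" (pixels), "k1" (the pictures are not rectified: a ray, as slopes to the right and down, at radius r is drawn at 1 + k1 r^2 times it, then the intrinsics apply), "R" (3x3) and "t" (3): a world point X has camera coordinates R X + t. Camera axes: x right, y down, z forward; pixel columns grow to the right and rows downward; lengths in m; the calibration is good to about 2 mm. A picture is of the moment at which its call begins. get_calibration takes no time and is no camera call.
- close_job(): hands the job in; it is judged then, once.
The state is a dict: "time": time; "joint_positions": joint angles; "joint_vel": joint speeds; "joint_torque": joint torques, N m; "ee_pos": TCP position; "eef_rot": TCP orientation; "ft_force": force on the tool from outside, world axes, zero at the start; "torque": the same for the moment, N m; "width": finger opening in m; "grip_force": force on a finger pad.
Only numpy, scipy, OpenCV 4.12 (cv2) and the standard library are available. Lean on these libraries where they do the work, as an engineer would, in place of code of your own. Each camera call takes 0.05 s, during which the arm holds its last target. There are 200 camera calls.

## Working session

There is one attempt and no reset: what is moved stays moved. The work goes in short steps, Python scripts to look and compute and a tool call to move; the robot and the scene stay as the last step left them, time stands still between calls to the robot, and variables do not carry over. Pictures are saved under pics/ and viewed, at most 10 in all, crops included, and the job is handed in when it is done.

Besides the shell and the picture viewer there is one more tool, called after "Emit:" as name(argument=value, ...), one argument or row to a line, values as JSON. carry_out: Moves the arm, as the interface text tells. Its arguments: {"type":"object","properties":{"deltas":{"type":"array","items":{"type":"object","properties":{"hand":{"type":"number"},"dp":{"type":"array","items":{"type":"number","minimum":-1,"maximum":1}},"spin":{"type":"number","minimum":-1,"maximum":1}}}},"force":{"type":"number"}},"required":["deltas"]}

```bash
mkdir -p pics; ls
python3 - <<'E'
from bench import *
import cv2,numpy as np
for n in("top","side"):
    cv2.imwrite(f"pics/{n}0.png",cv2.cvtColor(camera(n),cv2.COLOR_RGB2BGR)); c=get_calibration(n); print(n,c, -np.array(c['R']).T@np.array(c['t']))
s=read_state();print(s)
E
```

```text
pics
top {'fx': 502.9533268641816, 'fy': 502.9533268641816, 'cx': 312.937541215896, 'cy': 236.2775448411772, 'k1': 0.02766559398012139, 'R': array([[-0.00482594, -0.99982883,  0.0178613 ],
       [-0.98896498,  0.00212718, -0.14813422],
       [ 0.14807087, -0.01837909, -0.98880596]]), 't': array([-0.03505795,  0.52194452,  1.12540438])} [ 0.34937605 -0.01547831  1.19075058]
side {'fx': 524.6882517008347, 'fy': 524.6882517008347, 'cx': 311.329051038665, 'cy': 243.10195832776716, 'k1': 0.007042791940282609, 'R': array([[-0.69396256, -0.7195908 , -0.02459754],
       [-0.35242832,  0.36927037, -0.85990329],
       [ 0.62786164, -0.58807183, -0.50986399]]), 't': array([0.35207928, 0.25945743, 0.9101316 ])} [-0.23566674  0.69276582  0.69581191]
{'time': 0.1, 'joint_positions': array([ 1.28339768,  0.33278281, -0.06471395,  1.4608568 ,  0.02158802,
        1.34987568, -0.08846531]), 'joint_vel': array([ 3.65488211e-04, -9.10434812e-05,  3.64031593e-04, -3.26150330e-03,
        1.53602398e-03, -6.01307458e-04, -1.13497434e-03]), 'joint_torque': array([ 2.32275044e-03, -6.24546361e+01,  2.53239454e-02, -3.90719998e+01,
       -6.14314014e-02,  3.66060832e-02,  5.27905843e-05]), 'ee_pos': array([ 0.16349255, -0.60288648,  0.22184993]), 'eef_rot': array([ 9.91243564e-01,  1.32044766e-01, -1.00255527e-04, -6.05644102e-04]), 'ft_force': array([ 0.17304014,  0.50151898, -0.0596829 ]), 'torque': array([-0.02566174, -0.01351149, -0.01539026]), 'grip_force': 0.0, 'width': 0.0869128628020768}
```

View pics/top0.png

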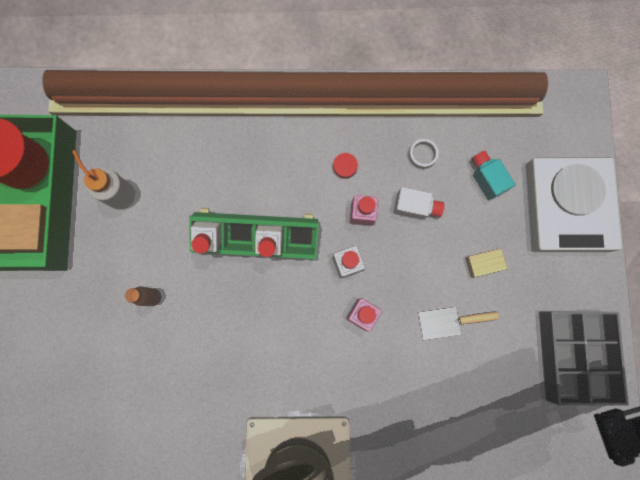

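View pics/side0.png

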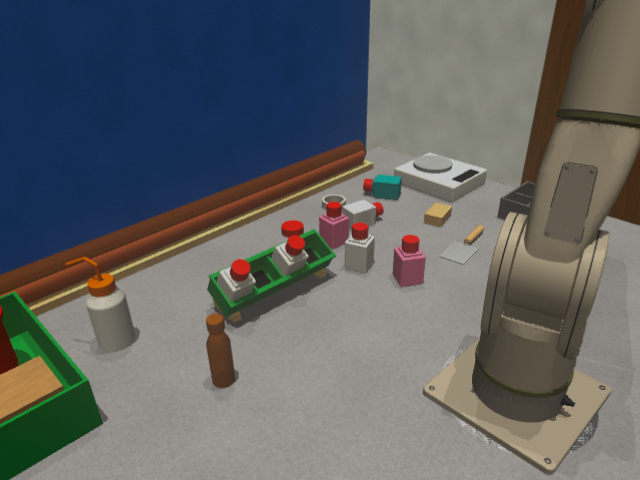

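Candidates:
- **Standing:** the white bottle with its cap at (350,260) fits. The look-alikes are pink at (366,207) and (366,315), and the stored white ones at (202,242) and (267,246).
- **Toppled:** the white bottle at (415,202) with its cap at (438,208) fits. The look-alike is turquoise at (493,177).
- **Cells:** the empty ones show dark pads at (240,232) and (301,236).

```bash
cat > h.py <<'E'
from bench import *
import cv2,numpy as np
from scipy.spatial.transform import Rotation as Ro
def K(c): return np.array([[c['fx'],0,c['cx']],[0,c['fy'],c['cy']],[0,0,1.]]),np.array([c['k1'],0,0,0,0.])
def ray(n,uv):
    c=get_calibration(n);k,d=K(c)
    p=cv2.undistortPoints(np.array(uv,float).reshape(-1,1,2),k,d)[:,0]
    R=np.array(c['R']);return -R.T@np.array(c['t']),np.c_[p,np.ones(len(p))]@R
def onz(n,uv,z):
    o,r=ray(n,uv);return o+r*((z-o[2])/r[:,2])[:,None]
def proj(n,X):
    c=get_calibration(n);k,d=K(c)
    return cv2.projectPoints(np.array(X,float).reshape(-1,1,3),cv2.Rodrigues(np.array(c['R']))[0],np.array(c['t']),k,d)[0][:,0]
def tri(a,b):
    (o1,r1),(o2,r2)=ray("top",a),ray("side",b);A=[];B=[]
    M=0;v=0
    for o,r in((o1,r1[0]),(o2,r2[0])):
        r=r/np.linalg.norm(r);P=np.eye(3)-np.outer(r,r);M=M+P;v=v+P@o
    return np.linalg.solve(M,v)
def blobs(mask,amin=60):
    cs,_=cv2.findContours(mask.astype(np.uint8),cv2.RETR_EXTERNAL,cv2.CHAIN_APPROX_NONE)
    return [c for c in cs if cv2.contourArea(c)>amin]
def masks(im):
    h=cv2.cvtColor(im,cv2.COLOR_RGB2HSV);H,S,V=[h[...,i].astype(int) for i in range(3)]
    return dict(red=((H<6)|(H>174))&(S>190)&(V>110),white=(S<30)&(V>180),green=(H>45)&(H<75)&(S>120)&(V>40))
def save(n,im,box=None,s=1):
    if box: im=im[box[1]:box[3],box[0]:box[2]]
    cv2.imwrite(f"pics/{n}.png",cv2.resize(cv2.cvtColor(im,cv2.COLOR_RGB2BGR),None,fx=s,fy=s,interpolation=cv2.INTER_CUBIC))
E
python3 - <<'E'
from h import *
np.set_printoptions(precision=4,suppress=True)
for n in("top","side"):
    im=camera(n);m=masks(im)
    for k in("red","white","green"):
        for c in blobs(m[k]):
            (x,y),(w,h),a=cv2.minAreaRect(c)
            if w*h<6000 or k=="green":print(n,k,round(x,1),round(y,1),round(w,1),round(h,1),round(a,1),np.round(cv2.boxPoints(cv2.minAreaRect(c)).ravel(),1) if (k!="red" and n=="top") else "")
    if n=="top":save("crop1",im,(180,140,460,340),2.8)
E
```

```text
top white 439.4 323.1 27.7 38.2 81.9 [418.6 312.1 456.4 306.7 460.3 334.1 422.5 339.5]
top white 348.9 260.5 23.6 23.4 70.0 [333.9 253.4 355.9 245.4 363.9 267.6 341.9 275.6]
top white 267.5 242.0 22.0 23.0 90.0 [256. 231. 279. 231. 279. 253. 256. 253.]
top white 203.0 238.5 23.0 24.0 90.0 [191. 227. 215. 227. 215. 250. 191. 250.]
top white 415.5 200.9 33.1 22.4 11.3 [397.1 208.6 401.5 186.7 434.  193.2 429.6 215.1]
top white 424.5 152.0 26.0 27.0 90.0 [411. 139. 438. 139. 438. 165. 411. 165.]
top green 253.5 221.5 125.3 3.9 3.2 [190.8 220.  191.  216.1 316.2 223.1 315.9 226.9]
top green 25.1 190.8 50.9 153.5 4.1 [ -5.8 265.6   5.2 112.4  55.9 116.1  45.  269.2]
side red 240.5 267.0 14.0 17.0 90.0 
side red 410.4 238.9 15.3 7.8 14.0 
side red 295.5 241.7 17.3 13.6 38.7 
side red 359.5 226.5 7.0 15.0 90.0 
side red 292.0 226.0 10.0 20.0 90.0 
side red 333.5 205.0 6.0 13.0 90.0 
side white 227.4 279.5 23.5 10.9 76.6 
side white 358.5 206.0 9.8 27.5 71.6 
side white 440.2 169.7 85.7 26.6 16.3 
side green 50.5 385.5 187.0 101.0 90.0 
side green 224.3 289.9 41.4 13.8 49.4 
side green 265.7 273.5 30.4 55.9 64.3 
side green 260.7 254.6 4.5 30.5 66.0 
side green 310.6 248.7 34.9 38.0 63.4
```

View pics/crop1.png

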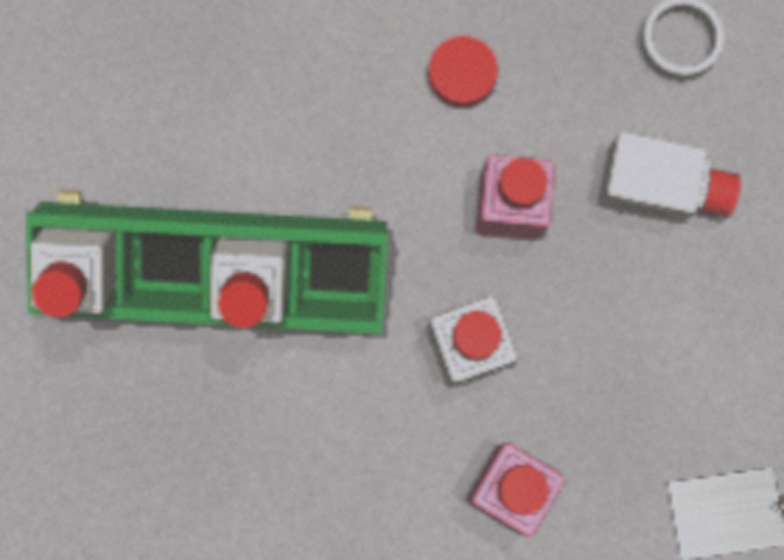

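The crop confirms the choices: the white standing bottle at (350,260) and the white lying one at (415,201) with its cap to the right. The crate's mouths lean towards the robot, and the dark pads of the two empty cells are at about (240,232) and (301,236).

```bash
sed -i 's/(S>190)&(V>110)/(S>165)\&(V>100)/; s/(H>45)&(H<75)&(S>120)&(V>40)/(H>45)\&(H<80)\&(S>90)\&(V>25)/' h.py
python3 - <<'E'
from h import *
np.set_printoptions(precision=4,suppress=True)
im=camera("top");m=masks(im)
P={}
for c in blobs(m["red"]):
    (x,y),(w,h),a=cv2.minAreaRect(c)
    if x>150: print("red",round(x,1),round(y,1),round(w,1),round(h,1),"z.109:",onz("top",(x,y),.105)[0][:2],"z.028",onz("top",(x,y),.028)[0][:2])
for c in blobs(m["green"]):
    x,y,w,h=cv2.boundingRect(c)
    if x>150:
        q=cv2.approxPolyDP(cv2.convexHull(c),5,True)[:,0]; print("green",x,y,w,h,q.tolist()); 
# dark pads
g=im.max(2); dk=(g<70); dk[:215]=0; dk[250:]=0; dk[:,:190]=0; dk[:,320:]=0
for c in blobs(dk,60):
    r=cv2.minAreaRect(c); print("pad",r,onz("top",r[0],.039))
for nm,pts,z in(("standing top",[333.9,253.4,355.9,245.4,363.9,267.6,341.9,275.6],.075),("toppled",[397.1,208.6,401.5,186.7,434,193.2,429.6,215.1],.056)):
    q=onz("top",np.array(pts).reshape(4,2),z)[:,:2];e=np.diff(np.r_[q,q[:1]],axis=0);print(nm,q.mean(0),np.linalg.norm(e,axis=1),np.degrees(np.arctan2(e[:,1],e[:,0])))
for n in["toppled_white side"]:
    ims=camera("side");ms=masks(ims)
    for c in blobs(ms["red"]): 
        r=cv2.minAreaRect(c); print("side red",np.round(r[0],1),np.round(r[1],1))
E
```

```text
red 266.0 248.0 14.0 14.0 z.109: [0.4864 0.0664] z.028 [0.4962 0.0722]
red 199.8 244.6 13.9 12.6 z.109: [0.4943 0.2095] z.028 [0.5045 0.2255]
green 190 213 128 46 [[190, 216], [314, 220], [315, 258], [217, 252], [190, 226]]
pad ((300.5420837402344, 234.8695068359375), (20.08873748779297, 15.232851028442383), 3.814074993133545) [[ 0.5252 -0.0082  0.039 ]]
pad ((240.5, 231.5), (15.0, 21.0), 90.0) [[0.5334 0.1306 0.039 ]]
standing top [ 0.4618 -0.1162] [0.0527 0.0527 0.0523 0.0525] [ -70.1296 -161.2296  109.6968   19.1401]
toppled [ 0.6016 -0.2742] [0.0531 0.0765 0.053  0.0761] [ -12.7615 -101.7302  166.7031   78.328 ]
side red [240.7 267.1] [18.3 14.9]
side red [410.5 239. ] [ 8. 15.]
side red [359.5 230.5] [15. 15.]
side red [293.1 235.1] [29.3 20.3]
side red [333.5 208.5] [13. 13.]
```

Run:
```python
from h import *
np.set_printoptions(precision=4,suppress=True)
im=camera("top");h=cv2.cvtColor(im,cv2.COLOR_RGB2HSV)
for u,v in((350,260),(345,165),(438,208),(318,240)):print(h[v,u])
H,S,V=[h[...,i].astype(int) for i in range(3)]
m=((H<9)|(H>171))&(S>140)&(V>90)
for c in blobs(m):
    (x,y),(w,hh),a=cv2.minAreaRect(c)
    if 150<x<470 and y>130: print("red",round(x,1),round(y,1),round(w,1),round(hh,1),onz("top",(x,y),.103)[0][:2],"z.028",onz("top",(x,y),.028)[0][:2])
b=onz("top",[(189.6,215.7),(318.2,219.6)],.0967);f=onz("top",[(189.6,252.5),(316.8,258.9)],.0615)
print(b,f)
for L,R,x0 in((b[0],b[1],.0097),(f[0],f[1],-.0565)):
    d=(L-R)[:2];yaw=np.arctan2(-d[0],d[1]);mid=(L+R)[:2]/2
    o=mid-x0*np.array([np.cos(yaw),np.sin(yaw)]);print("len",np.linalg.norm(d),"yaw",np.degrees(yaw),"origin",o)
    for yy in(-.105,-.035,.035,.105):print(o+Ro.from_euler('z',yaw).as_matrix()[:2,:2]@[-.0023,yy])
```

```text
[  1 148 195]
[  0 155 192]
[  0 151 193]
[ 42  11 115]
red 366.5 314.5 15.0 15.0 [ 0.3428 -0.1495] z.028 [ 0.3424 -0.1587]
red 350.0 259.0 14.0 14.0 [ 0.4621 -0.1161] z.028 [ 0.4699 -0.123 ]
red 266.5 247.0 15.0 18.0 [0.4889 0.0655] z.028 [0.4985 0.0711]
red 200.3 244.3 16.3 15.6 [0.4953 0.209 ] z.028 [0.5054 0.2245]
red 437.9 208.3 9.6 12.9 [ 0.5741 -0.3125] z.028 [ 0.5896 -0.333 ]
red 366.5 204.5 14.8 14.8 [ 0.5831 -0.1545] z.028 [ 0.5992 -0.1641]
red 345.2 164.8 22.6 21.9 [ 0.6738 -0.1087] z.028 [ 0.6962 -0.1152]
[[ 0.5596  0.2353  0.0967]
 [ 0.5505 -0.0476  0.0967]] [[ 0.4822  0.2408  0.0615]
 [ 0.4669 -0.0449  0.0615]]
len 0.2831133247033805 yaw -1.8404642141987522 origin [0.5453 0.0942]
[ 0.5397 -0.0107]
[0.5419 0.0593]
[0.5441 0.1292]
[0.5464 0.1992]
len 0.2861243775070091 yaw -3.0790460415981973 origin [0.531  0.0949]
[ 0.523  -0.0098]
[0.5268 0.0601]
[0.5305 0.13  ]
[0.5343 0.1999]
```

```bash
cat >> h.py <<'E'
YAW=np.radians(-3.2);OR=np.array([.531,.0949,0]);RC=Ro.from_euler('z',YAW).as_matrix()
SL=Ro.from_euler('y',-.489).as_matrix()
def cell(i,p=(0,0,0)): return OR+RC@(np.array([-.0023,-.105+.07*i,.0394])+SL@np.array(p,float))
E
python3 - <<'E'
from h import *
im=camera("top").copy()
for s in(0,3):
    sy=-.0375 if s==0 else .0375
    for p in((.0375,sy,.045),(-.0375,sy,.045),(.0375,sy,-.005)):
        u=proj("top",cell(s,p))[0];print(s,p,u);im=cv2.circle(im,tuple(np.round(u).astype(int)),0,(255,0,255),-1)
for s in(0,2):
    for p in((.025,.025,0),(.025,-.025,0),(0,0,0)):
        u=proj("top",cell(s,p))[0];print(s,p,u);im=cv2.circle(im,tuple(np.round(u).astype(int)),0,(255,255,0),-1)
for s in(1,3):
    u=proj("top",cell(s,(0,0,.109)))[0];print("cap",s,u);im=cv2.circle(im,tuple(np.round(u).astype(int)),0,(0,0,255),-1)
save("ov",im,(180,200,330,270),5.2)
E
```

```text
0 (0.0375, -0.0375, 0.045) [318.3811947  227.52538323]
0 (-0.0375, -0.0375, 0.045) [316.48568057 259.0206667 ]
0 (0.0375, -0.0375, -0.005) [318.33739976 220.63912299]
3 (0.0375, 0.0375, 0.045) [188.84321383 220.6003984 ]
3 (-0.0375, 0.0375, 0.045) [189.80220223 252.38024463]
3 (0.0375, 0.0375, -0.005) [194.10559688 213.97040907]
0 (0.025, 0.025, 0) [290.86746488 225.02588624]
0 (0.025, -0.025, 0) [312.60141275 226.18620782]
0 (0, 0, 0) [301.2405922  235.85169334]
2 (0.025, 0.025, 0) [229.85250361 221.76288227]
2 (0.025, -0.025, 0) [251.6763576 222.9309356]
2 (0, 0, 0) [240.70991705 232.63427178]
cap 1 [266.51668142 251.27118233]
cap 3 [199.92438214 247.77451145]
```

View pics/ov.png

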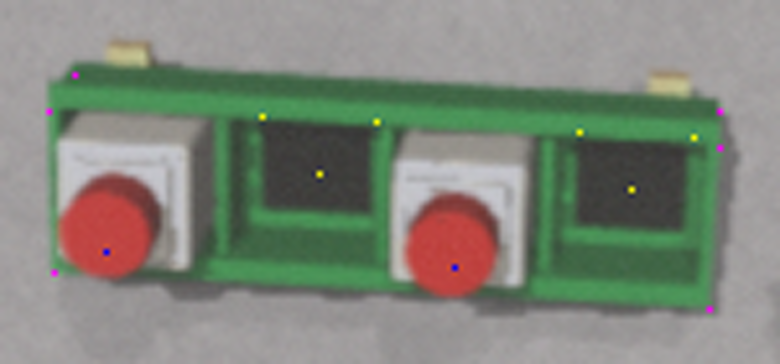

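Run:
```python
from h import *
np.set_printoptions(precision=4,suppress=True)
print("cap3",tri((200.3,244.3),(240.7,267.1)),"pred",cell(3,(0,0,.1)))
print("standing cap",tri((350,259),(359.5,230.5)))
im=camera("side").copy()
for s,sy in((0,-.0375),(3,.0375)):
    for p in((.0375,sy,.045),(-.0375,sy,.045),(.0375,sy,-.005),(-.0375,sy,-.005)):
        u=proj("side",cell(s,p))[0];im=cv2.circle(im,tuple(np.round(u).astype(int)),0,(255,0,255),-1)
for s in(1,3):
    u=proj("side",cell(s,(0,0,.109)))[0];im=cv2.circle(im,tuple(np.round(u).astype(int)),0,(0,0,255),-1)
save("ovs",im,(195,215,345,325),5.2)
```

```text
cap3 [0.4915 0.2031 0.1325] pred [0.4877 0.2025 0.1277]
standing cap [ 0.463  -0.1166  0.096 ]
```

View pics/ovs.png

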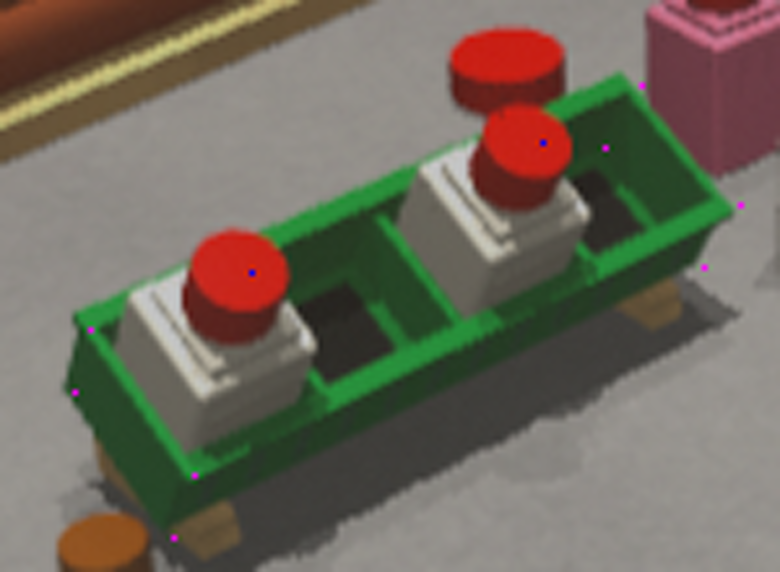

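Run:
```python
from h import *
np.set_printoptions(precision=4,suppress=True)
s=lambda x,y:(195+x/5.2,215+y/5.2); t=lambda x,y:(180+x/5.2,200+y/5.2)
for n,a,b,pr in(("LF",t(53,272),s(190,475),cell(3,(-.0375,.0375,.045))),("RF",t(710,308),s(732,208),cell(0,(-.0375,-.0375,.045))),
 ("LBouter",t(50,82),s(78,318),cell(3,(.0375,.0375,.045))),("LBlow",t(50,110),s(78,318),cell(3,(.0375,.0375,.045))),("RB",t(720,117),s(620,75),cell(0,(.0375,-.0375,.045))),("cap3top",t(110,222),s(240,272),cell(3,(0,0,.109))),("cap1top",t(453,242),s(528,145),cell(1,(0,0,.109)))):
    X=tri(a,b);print(n,X,pr,"reproj",proj("top",X)[0]-a,proj("side",X)[0]-b)
```

```text
LF [0.4832 0.2402 0.0608] [0.4825 0.2403 0.0615] reproj [-0.2386 -0.2162] [0.3585 0.0571]
RF [ 0.4675 -0.0433  0.0598] [ 0.4666 -0.0442  0.0615] reproj [-0.4609 -0.5176] [0.6839 0.0487]
LBouter [0.5595 0.2354 0.0949] [0.5486 0.2366 0.0967] reproj [0.1456 0.1273] [-0.2028 -0.039 ]
LBlow [0.5492 0.237  0.0997] [0.5486 0.2366 0.0967] reproj [-1.2399 -1.0705] [1.7286 0.3173]
RB [ 0.5442 -0.0482  0.0953] [ 0.5327 -0.0479  0.0967] reproj [0.0065 0.007 ] [-0.0089 -0.0009]
cap3top [0.4946 0.2012 0.1299] [0.4834 0.2027 0.1356] reproj [0.2014 0.1857] [-0.2882 -0.0489]
cap1top [0.4857 0.0615 0.1298] [0.4756 0.0629 0.1356] reproj [0.3374 0.3535] [-0.4851 -0.0589]
```

Run:
```python
from h import *
np.set_printoptions(precision=4,suppress=True)
t=lambda x,y:(180+x/5.2,200+y/5.2)
a=onz("top",[t(265,206),t(367,212),t(577,222),t(685,230)],.0277)
loc=(a-OR)@RC;print("pad front edge in crate frame (expect x -.0244)",loc)
im=camera("side");save("capz",im,(330,200,390,280),7)
# calibration check: standing bottle body bottom/top corners
im=camera("top")
h=cv2.cvtColor(im,cv2.COLOR_RGB2HSV);dk=(h[...,2]<85)
dk[:215]=0;dk[250:]=0;dk[:,:190]=0;dk[:,320:]=0
for c in blobs(dk,60):print(cv2.approxPolyDP(c,2.5,True)[:,0].tolist())
for X in((0,0,0),):pass
```

```text
pad front edge in crate frame (expect x -.0244) [[-0.0182  0.058   0.0277]
 [-0.0184  0.0123  0.0277]
 [-0.0179 -0.0818  0.0277]
 [-0.019  -0.1304  0.0277]]
[[290, 227], [291, 242], [310, 243], [312, 228]]
[[229, 224], [231, 239], [250, 240], [251, 224]]
```

View pics/capz.png

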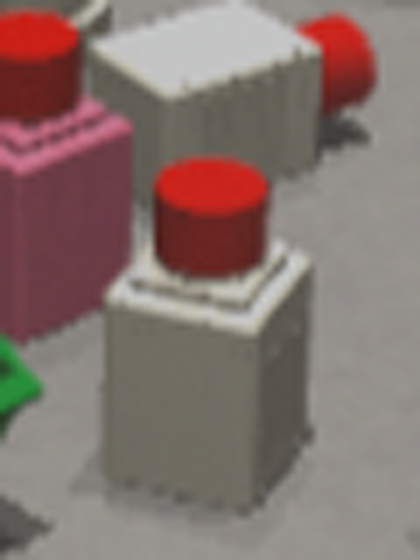

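```bash
sed -i 's/\.531,\.0949/.5365,.0946/' h.py
python3 - <<'E'
from h import *
np.set_printoptions(precision=4,suppress=True)
s=lambda x,y:(330+x/7,200+y/7)
print(tri((350,259.3),s(211,187)), "near top corner",onz("side",[s(255,330)],.075), "base near corner z=0",onz("side",[s(257,510)],0))
im=camera("top")
print(onz("top",[(350,259.3)],.109))
for i in(0,2):print(cell(i),cell(i,(0,0,.1)))
r=read_state();R=Ro.from_quat(r["eef_rot"]);print(R.as_matrix())
E
```

```text
[ 0.461  -0.1157  0.1072] near top corner [[ 0.4249 -0.0975  0.075 ]] base near corner z=0 [[ 0.4272 -0.1045  0.    ]]
[[ 0.4608 -0.1155  0.109 ]]
[ 0.5283 -0.0101  0.0394] [ 0.4814 -0.0075  0.1277]
[0.5362 0.1297 0.0394] [0.4893 0.1323 0.1277]
[[ 0.9651  0.2617  0.0001]
 [ 0.2617 -0.9651 -0.0001]
 [ 0.      0.0001 -1.    ]]
```

```bash
cat >> h.py <<'E'
def go(p,ydeg=None):
    r=read_state();R=Ro.from_quat(r["eef_rot"]).as_matrix();d=R.T@(np.array(p)-r["ee_pos"])/.25
    sp=0
    if ydeg is not None:
        a=np.degrees(np.arctan2(R[1,1],R[0,1]));sp=-((ydeg-a+180)%360-180)/180
    print("dp",np.round(d,4),"spin",round(sp,4))
E
python3 -c "
from h import *
go((.4615,-.116,.22),-70.6)"
```

```text
dp [ 1.6601 -1.5691  0.0102] spin -0.0235
```

Emit:
carry_out(
  deltas=[
    {"hand": 60, "dp": [0.2, -0.19, 0], "spin": -0.0235},
    {"hand": 60, "dp": [0.4, -0.38, 0], "spin": -0.0235},
    {"hand": 60, "dp": [0.6, -0.57, 0], "spin": -0.0235},
    {"hand": 60, "dp": [0.8, -0.78, 0], "spin": -0.0235},
    {"hand": 60, "dp": [0.9, -0.85, 0], "spin": -0.0235},
    {"hand": 60, "dp": [0.9, -0.85, 0], "spin": -0.0235},
    {"hand": 60, "dp": [0.9, -0.85, 0], "spin": -0.0235},
    {"hand": 60, "dp": [0.9, -0.85, 0], "spin": -0.0235},
    {"hand": 60, "dp": [0.9, -0.85, 0], "spin": -0.0235},
  ],
)

```text
time: 1.5
ee_pos: [0.3243, -0.3405, 0.2227]
eef_rot: [0.986, 0.168, -0.0, 0.0]
ft_force: [-0.5, -0.0, -0.3]
width: 0.0601
grip_force: 0.0
```

```bash
python3 -c "
from h import *
go((.4615,-.116,.22),-70.6)"
```

```text
dp [ 0.815  -0.6658  0.01  ] spin -0.0004
```

Emit:
carry_out(
  deltas=[
    {"hand": 60, "dp": [0.2, -0.17, 0], "spin": 0},
    {"hand": 60, "dp": [0.4, -0.34, 0], "spin": 0},
    {"hand": 60, "dp": [0.6, -0.5, 0], "spin": 0},
    {"hand": 60, "dp": [0.75, -0.62, 0.01], "spin": 0},
    {"hand": 60, "dp": [0.815, -0.666, 0.01], "spin": 0},
    {"hand": 60, "dp": [0.815, -0.666, 0.01], "spin": 0},
    {"hand": 60, "dp": [0.815, -0.666, 0.01], "spin": 0},
    {"hand": 60, "dp": [0.815, -0.666, 0.01], "spin": 0},
  ],
)

```text
time: 2.3
ee_pos: [0.4616, -0.1167, 0.2198]
eef_rot: [0.986, 0.167, -0.0, -0.0]
ft_force: [-0.0, -0.4, -0.5]
width: 0.0601
grip_force: 0.0
```

```bash
python3 -c "
from h import *
go((.4615,-.116,.081),-70.6)"
```

```text
dp [ 0.001  -0.0026  0.5551] spin -0.0008
```

Emit:
carry_out(
  deltas=[
    {"hand": 60, "dp": [0, -0.002, 0.15], "spin": 0},
    {"hand": 60, "dp": [0, -0.002, 0.3], "spin": 0},
    {"hand": 60, "dp": [0, -0.002, 0.42], "spin": 0},
    {"hand": 60, "dp": [0, -0.002, 0.5], "spin": 0},
    {"hand": 60, "dp": [0, -0.002, 0.555], "spin": 0},
    {"hand": 60, "dp": [0, -0.002, 0.555], "spin": 0},
    {"hand": 60, "dp": [0, -0.002, 0.555], "spin": 0},
    {"hand": 20, "dp": [0, -0.002, 0.555], "spin": 0},
    {"hand": 20, "dp": [0, -0.002, 0.555], "spin": 0},
    {"hand": 20, "dp": [0, -0.002, 0.555], "spin": 0},
    {"hand": 20, "dp": [0, -0.002, 0.555], "spin": 0},
    {"hand": 20, "dp": [0, -0.002, 0.555], "spin": 0},
    {"hand": 20, "dp": [0, -0.002, 0.555], "spin": 0},
  ],
  force=20,
)

```text
time: 3.6
ee_pos: [0.4622, -0.1143, 0.0817]
eef_rot: [0.986, 0.168, 0.0, 0.0]
ft_force: [-0.5, -1.6, 4.5]
width: 0.0378
grip_force: 20.0
```

Emit:
carry_out(
  deltas=[
    {"hand": 20, "dp": [0, 0, -0.05], "spin": 0},
    {"hand": 20, "dp": [0, 0, -0.12], "spin": 0},
    {"hand": 20, "dp": [0, 0, -0.22], "spin": 0},
    {"hand": 20, "dp": [0, 0, -0.32], "spin": 0},
    {"hand": 20, "dp": [0, 0, -0.42], "spin": 0},
    {"hand": 20, "dp": [0, 0, -0.52], "spin": 0},
    {"hand": 20, "dp": [0, 0, -0.6], "spin": 0},
    {"hand": 20, "dp": [0, 0, -0.66], "spin": 0},
    {"hand": 20, "dp": [0, 0, -0.68], "spin": 0},
    {"hand": 20, "dp": [0, 0, -0.68], "spin": 0},
    {"hand": 20, "dp": [0, 0, -0.68], "spin": 0},
  ],
  force=35,
)

```text
time: 4.7
ee_pos: [0.4613, -0.1139, 0.2505]
eef_rot: [0.986, 0.169, -0.001, -0.0]
ft_force: [-0.0, 0.8, -2.0]
width: 0.0377
grip_force: 35.0
```

```bash
cat >> h.py <<'E'
def W(x,y,z): return OR+RC@np.array([x,y,z])
E
python3 -c "
from h import *
go(W(.1,-.105,.25),-93.2)
im=camera('top');im2=camera('side')
save('lift',np.hstack([im[180:360,150:500],im2[100:280,250:600]]),None,1.1)"
```

```text
dp [ 0.7685 -0.1451  0.0014] spin 0.1256
```

View pics/lift.png

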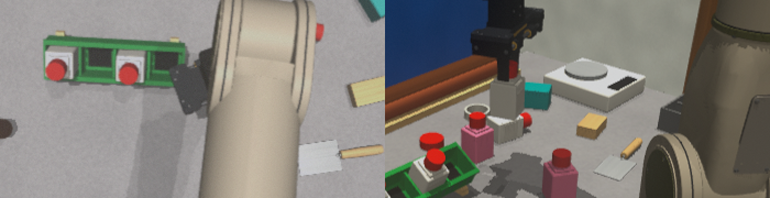

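The bottle hangs upright in the grip, at about (507,95) in the right half. Next I carry it behind the crate and pre-tilt it against the crate's sloping rear face.

Emit:
carry_out(
  deltas=[
    {"hand": 20, "dp": [0.05, -0.01, 0], "spin": 0.02},
    {"hand": 20, "dp": [0.13, -0.025, 0], "spin": 0.04},
    {"hand": 20, "dp": [0.23, -0.04, 0], "spin": 0.06},
    {"hand": 20, "dp": [0.33, -0.06, 0], "spin": 0.08},
    {"hand": 20, "dp": [0.43, -0.08, 0], "spin": 0.1},
    {"hand": 20, "dp": [0.53, -0.1, 0], "spin": 0.12},
    {"hand": 20, "dp": [0.63, -0.12, 0], "spin": 0.1256},
    {"hand": 20, "dp": [0.7, -0.13, 0], "spin": 0.1256},
    {"hand": 20, "dp": [0.75, -0.14, 0], "spin": 0.1256},
    {"hand": 20, "dp": [0.768, -0.145, 0], "spin": 0.1256},
    {"hand": 20, "dp": [0.768, -0.145, 0], "spin": 0.1256},
    {"hand": 20, "dp": [0.768, -0.145, 0], "spin": 0.1256},
  ],
)

```text
time: 6.0
ee_pos: [0.6304, -0.0165, 0.251]
eef_rot: [1.0, -0.028, -0.0, 0.0]
ft_force: [0.1, -1.1, -3.0]
width: 0.0371
grip_force: 35.0
```

```bash
python3 -c "
from h import *
go(W(.1,-.105,.155),-93.2);go(W(.005,-.105,.155),-93.2)"
```

```text
dp [ 0.0004 -0.003   0.384 ] spin -0.0001
dp [-0.3796 -0.0029  0.3842] spin -0.0001
```

Emit:
carry_out(
  deltas=[
    {"hand": 20, "dp": [0, -0.003, 0.1], "spin": 0},
    {"hand": 20, "dp": [0, -0.003, 0.2], "spin": 0},
    {"hand": 20, "dp": [0, -0.003, 0.3], "spin": 0},
    {"hand": 20, "dp": [0, -0.003, 0.384], "spin": 0},
    {"hand": 20, "dp": [-0.05, -0.003, 0.384], "spin": 0},
    {"hand": 20, "dp": [-0.1, -0.003, 0.384], "spin": 0},
    {"hand": 20, "dp": [-0.14, -0.003, 0.384], "spin": 0},
    {"hand": 20, "dp": [-0.17, -0.003, 0.384], "spin": 0},
    {"hand": 20, "dp": [-0.2, -0.003, 0.384], "spin": 0},
    {"hand": 20, "dp": [-0.23, -0.003, 0.384], "spin": 0},
    {"hand": 20, "dp": [-0.26, -0.003, 0.384], "spin": 0},
    {"hand": 20, "dp": [-0.29, -0.003, 0.384], "spin": 0},
    {"hand": 20, "dp": [-0.32, -0.003, 0.384], "spin": 0},
    {"hand": 20, "dp": [-0.34, -0.003, 0.384], "spin": 0},
    {"hand": 20, "dp": [-0.36, -0.003, 0.384], "spin": 0},
    {"hand": 20, "dp": [-0.38, -0.003, 0.384], "spin": 0},
    {"hand": 20, "dp": [-0.38, -0.003, 0.384], "spin": 0},
  ],
)

```text
time: 7.7
ee_pos: [0.5356, -0.01, 0.1553]
eef_rot: [1.0, -0.028, -0.0, 0.0]
ft_force: [4.2, -0.2, 1.9]
width: 0.0375
grip_force: 37.7
```

```bash
python3 -c "
from h import *
im2=camera('side')
save('tilt',im2[100:340,180:480],None,2)
print(read_state()['ft_force'])"
```

```text
[2.47190651 0.02833481 1.99197747]
```

View pics/tilt.png

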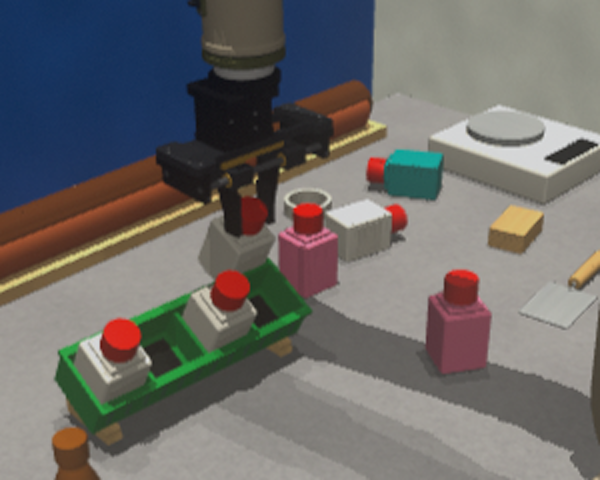

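Emit:
carry_out(
  deltas=[
    {"hand": 20, "dp": [0.03, 0, 0], "spin": 0},
    {"hand": 20, "dp": [0.05, 0, -0.05], "spin": 0},
    {"hand": 20, "dp": [0.05, 0, -0.12], "spin": 0},
    {"hand": 20, "dp": [0.05, 0, -0.2], "spin": 0},
    {"hand": 20, "dp": [0.05, 0, -0.28], "spin": 0},
    {"hand": 20, "dp": [0.05, 0, -0.34], "spin": 0},
    {"hand": 20, "dp": [0.04, 0, -0.38], "spin": 0},
    {"hand": 20, "dp": [0, 0, -0.4], "spin": 0},
    {"hand": 20, "dp": [-0.06, 0, -0.4], "spin": 0},
    {"hand": 20, "dp": [-0.13, 0, -0.4], "spin": 0},
    {"hand": 20, "dp": [-0.2, 0, -0.4], "spin": 0},
    {"hand": 20, "dp": [-0.26, 0, -0.4], "spin": 0},
    {"hand": 20, "dp": [-0.3, 0, -0.4], "spin": 0},
    {"hand": 20, "dp": [-0.32, 0, -0.4], "spin": 0},
    {"hand": 20, "dp": [-0.32, 0, -0.4], "spin": 0},
  ],
)

```text
time: 9.25
ee_pos: [0.4558, -0.0056, 0.2553]
eef_rot: [1.0, -0.028, 0.0, 0.0]
ft_force: [0.7, 0.3, -2.8]
width: 0.037
grip_force: 37.5
```

```bash
python3 -c "
from h import *
go(cell(0,(0,0,.155))-[0,0,.019],-93.2);go(cell(0,(0,0,.1))-[0,0,.019],-93.2)
im=camera('side');h=cv2.cvtColor(im,cv2.COLOR_RGB2HSV)
save('over',im[100:340,180:480],None,2)
print(read_state()['ee_pos'])"
```

```text
dp [-0.0005  0.0015  0.3922] spin -0.0001
dp [0.1029 0.0013 0.5864] spin -0.0001
[ 0.45624071 -0.00564155  0.25528578]
```

View pics/over.png

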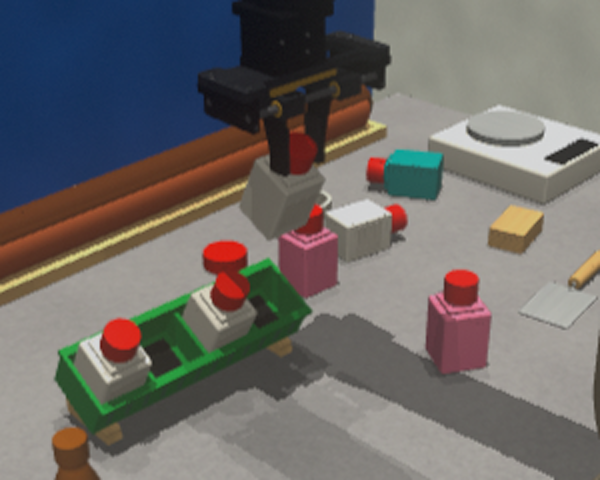

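The held bottle at about (285,195) keeps the crate's slope, so I insert it along the cell axis.

Emit:
carry_out(
  deltas=[
    {"hand": 20, "dp": [0, 0, 0.1], "spin": 0},
    {"hand": 20, "dp": [0, 0, 0.2], "spin": 0},
    {"hand": 20, "dp": [0, 0, 0.3], "spin": 0},
    {"hand": 20, "dp": [0, 0, 0.36], "spin": 0},
    {"hand": 20, "dp": [0, 0, 0.392], "spin": 0},
    {"hand": 20, "dp": [0.01, 0, 0.41], "spin": 0},
    {"hand": 20, "dp": [0.02, 0, 0.43], "spin": 0},
    {"hand": 20, "dp": [0.03, 0, 0.45], "spin": 0},
    {"hand": 20, "dp": [0.04, 0, 0.469], "spin": 0},
    {"hand": 20, "dp": [0.05, 0, 0.488], "spin": 0},
    {"hand": 20, "dp": [0.05, 0, 0.488], "spin": 0},
  ],
)

```text
time: 10.4
ee_pos: [0.4788, -0.0044, 0.1422]
eef_rot: [1.0, -0.028, 0.011, -0.0]
ft_force: [3.0, 5.6, 50.9]
width: 0.0408
grip_force: 59.4
```

```bash
python3 -c "
from h import *
im=camera('side');t=camera('top')
a=cv2.resize(im[160:310,200:350],None,fx=2.66,fy=2.66,interpolation=cv2.INTER_CUBIC);b=cv2.resize(t[170:320,185:335],None,fx=2.66,fy=2.66,interpolation=cv2.INTER_CUBIC)
save('jam',np.hstack([a,b]))
print(read_state()['ft_force'],read_state()['torque'])"
```

```text
[ 2.03439754  4.23381779 51.32907306] [ 1.25346845 -1.17203613 -0.25552661]
```

View pics/jam.png

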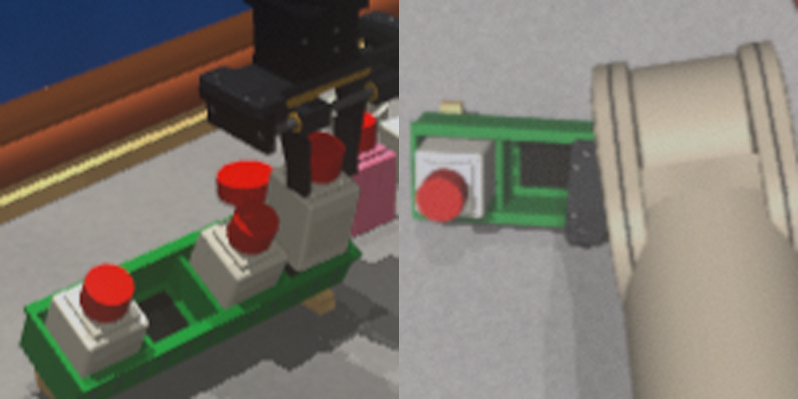

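The bottle is jammed at the mouth: its lower near corner is at side pixel (309,260), above the front rim, and it is now nearer upright. I'll work out where that corner sits in the cell frame.

Run:
```python
from h import *
np.set_printoptions(precision=4,suppress=True)
s=lambda x,y:(200+x/2.66,160+y/2.66)
def cf(X): # world->cell0 frame
    return ((X-OR)@RC-np.array([-.0023,-.105,.0394]))@SL
def yplane(uv,yc):
    o,r=ray("side",[uv]);r=r[0];n=RC[:,1];t=(yc-(o-OR)@n)/(r@n);return o+t*r
for nm,p,yc in(("base left",s(290,265),-.105+.028),("shoulder left",s(270,168),-.105+.028),("base right",s(352,240),-.105-.028),("shoulder near right",s(356,188),-.133),("stored1 shoulder left",s(193,240),-.035+.028),("stored rim contact",s(235,305),-.007),("front rim left end",s(40,392),.1425)):
    X=yplane(p,yc);print(nm,X,cf(X))
r=read_state();print("pivot",cf(r["ee_pos"]+[0,0,.019]),r["ee_pos"])
```

```text
base left [0.4917 0.02   0.0658] [-0.0214  0.028   0.0413]
shoulder left [0.5135 0.0188 0.15  ] [0.0374 0.028  0.1053]
base right [ 0.4724 -0.035   0.0743] [-0.0317 -0.028   0.0564]
shoulder near right [ 0.4672 -0.0347  0.1272] [-0.0114 -0.028   0.1056]
stored1 shoulder left [0.5344 0.0877 0.1024] [0.0301 0.098  0.0553]
stored rim contact [0.4822 0.0906 0.0642] [-0.034   0.098   0.0461]
front rim left end [0.5555 0.2363 0.0173] [ 0.0014  0.2475 -0.0258]
pivot [0.0129 0.0029 0.1311] [ 0.4784 -0.0044  0.1422]
```

Emit:
carry_out(
  deltas=[
    {"hand": 20, "dp": [0.02, 0, -0.02], "spin": 0},
    {"hand": 20, "dp": [0.02, 0, -0.035], "spin": 0},
    {"hand": 20, "dp": [0.0, 0, -0.035], "spin": 0},
    {"hand": 20, "dp": [-0.02, 0, -0.035], "spin": 0},
    {"hand": 20, "dp": [-0.02, 0, -0.035], "spin": 0},
  ],
  force=25,
)

```text
time: 11.0
ee_pos: [0.4623, -0.0061, 0.1413]
eef_rot: [1.0, -0.028, -0.001, 0.0]
ft_force: [-0.2, -0.5, -2.2]
width: 0.0417
grip_force: 34.1
```

Run:
```python
from h import *
im=cv2.cvtColor(cv2.imread("pics/top0.png"),cv2.COLOR_BGR2HSV)
for u in(240,246,301):
    print(u,[(v,*im[v,u-1:u+2].mean(0).astype(int)) for v in range(206,266)])
    for nm,p in(("outer low",(.0375,0,-.005)),("rim out back",(.0375,0,.045)),("rim in back",(.0325,0,.045)),("pad back",(.025,0,0)),("pad front",(-.025,0,0)),("floor front",(-.0325,0,0)),("rim in front",(-.0325,0,.045)),("rim out front",(-.0375,0,.045))):
        print(nm,proj("top",cell(0 if u==301 else 2,p))[0].round(1),end="; ")
    print()
```

```text
240 [(206, np.int64(112), np.int64(4), np.int64(159)), (207, np.int64(2), np.int64(4), np.int64(156)), (208, np.int64(111), np.int64(4), np.int64(159)), (209, np.int64(55), np.int64(4), np.int64(158)), (210, np.int64(58), np.int64(5), np.int64(158)), (211, np.int64(56), np.int64(5), np.int64(158)), (212, np.int64(56), np.int64(4), np.int64(157)), (213, np.int64(35), np.int64(2), np.int64(149)), (214, np.int64(60), np.int64(25), np.int64(133)), (215, np.int64(64), np.int64(79), np.int64(106)), (216, np.int64(65), np.int64(92), np.int64(101)), (217, np.int64(63), np.int64(93), np.int64(101)), (218, np.int64(64), np.int64(105), np.int64(113)), (219, np.int64(66), np.int64(123), np.int64(137)), (220, np.int64(66), np.int64(126), np.int64(146)), (221, np.int64(65), np.int64(126), np.int64(146)), (222, np.int64(66), np.int64(121), np.int64(138)), (223, np.int64(65), np.int64(92), np.int64(102)), (224, np.int64(52), np.int64(28), np.int64(64)), (225, np.int64(70), np.int64(9), np.int64(60)), (226, np.int64(10), np.int64(9), np.int64(62)), (227, np.int64(25), np.int64(8), np.int64(61)), (228
[... 7787 characters left out ...]
p.int64(65), np.int64(125), np.int64(146)), (257, np.int64(65), np.int64(117), np.int64(139)), (258, np.int64(63), np.int64(71), np.int64(114)), (259, np.int64(46), np.int64(7), np.int64(94)), (260, np.int64(95), np.int64(4), np.int64(117)), (261, np.int64(59), np.int64(6), np.int64(149)), (262, np.int64(6), np.int64(6), np.int64(153)), (263, np.int64(66), np.int64(4), np.int64(150)), (264, np.int64(108), np.int64(3), np.int64(152)), (265, np.int64(168), np.int64(6), np.int64(155))]
outer low [302.2 217.4]; rim out back [301.5 224.2]; rim in back [301.4 226.3]; pad back [301.9 223.2]; pad front [300.9 243.6]; floor front [300.7 246.6]; rim in front [300.1 253.7]; rim out front [300.  255.7];
```

```bash
cat >> h.py <<'E'
def cf(X,i=0): return ((X-OR)@RC-np.array([-.0023,-.105+.07*i,.0394]))@SL
def pts(piv,tilt,g=.1):
    S=Ro.from_euler('y',-np.radians(tilt)).as_matrix()
    P=lambda x,y,z: piv+RC@S@np.array([x,y,z-g])
    return {"-x+y base":P(-.028,.028,0),"+x+y base":P(.028,.028,0),"-x-y base":P(-.028,-.028,0),"-x+y sh":P(-.028,.028,.075),"+x+y sh":P(.028,.028,.075),"-x-y sh":P(-.028,-.028,.075)}
E
python3 - <<'E'
from h import *
import cv2
for nm,piv in(("over",np.array([.4562,-.0056,.2743])),("tilt",np.array([.5356,-.010,.1743]))):
    print(nm)
    for t in(20,24,28,32):
        print(t,{k:((proj("side",v)[0]-[180,100])*2).round(0).tolist() for k,v in pts(piv,t).items()})
g=cv2.imread("pics/over.png",0)[130:260,220:350]
l=cv2.createLineSegmentDetector().detect(g)[0][:,0]+[220,130,220,130]
for a in l:
    if np.hypot(a[2]-a[0],a[3]-a[1])>18:print(a.round(0))
E
```

```text
over
20 {'-x+y base': [271.0, 245.0], '+x+y base': [239.0, 212.0], '-x-y base': [310.0, 228.0], '-x+y sh': [287.0, 192.0], '+x+y sh': [252.0, 159.0], '-x-y sh': [327.0, 176.0]}
24 {'-x+y base': [267.0, 242.0], '+x+y base': [235.0, 207.0], '-x-y base': [306.0, 225.0], '-x+y sh': [285.0, 192.0], '+x+y sh': [251.0, 156.0], '-x-y sh': [326.0, 176.0]}
28 {'-x+y base': [262.0, 238.0], '+x+y base': [232.0, 201.0], '-x-y base': [301.0, 222.0], '-x+y sh': [283.0, 192.0], '+x+y sh': [251.0, 154.0], '-x-y sh': [324.0, 176.0]}
32 {'-x+y base': [258.0, 235.0], '+x+y base': [229.0, 195.0], '-x-y base': [297.0, 218.0], '-x+y sh': [282.0, 192.0], '+x+y sh': [251.0, 151.0], '-x-y sh': [322.0, 176.0]}
tilt
20 {'-x+y base': [227.0, 298.0], '+x+y base': [198.0, 267.0], '-x-y base': [264.0, 281.0], '-x+y sh': [239.0, 252.0], '+x+y sh': [209.0, 220.0], '-x-y sh': [278.0, 235.0]}
24 {'-x+y base': [223.0, 295.0], '+x+y base': [195.0, 261.0], '-x-y base': [260.0, 278.0], '-x+y sh': [238.0, 252.0], '+x+y sh': [208.0, 218.0], '-x-y sh': [276.0, 235.0]}
28 {'-x+y base': [220.0, 291.0], '+x+y base': [192.0, 256.0], '-x-y base': [256.0, 275.0], '-x+y sh': [237.0, 252.0], '+x+y sh': [208.0, 216.0], '-x-y sh': [275.0, 235.0]}
32 {'-x+y base': [216.0, 288.0], '+x+y base': [189.0, 251.0], '-x-y base': [252.0, 271.0], '-x+y sh': [235.0, 252.0], '+x+y sh': [207.0, 214.0], '-x-y sh': [273.0, 235.0]}
[326. 130. 323. 151.]
[270. 171. 268. 138.]
[350. 135. 326. 146.]
[327. 151. 349. 142.]
[349. 205. 326. 211.]
[220. 197. 245. 187.]
[250. 176. 220. 191.]
[328. 216. 348. 228.]
[278. 258. 278. 237.]
[220. 240. 243. 243.]
[281. 236. 305. 249.]
[305. 249. 337. 236.]
[309. 239. 328. 232.]
[304. 244. 285. 233.]
[334. 232. 306. 245.]
[241. 200. 220. 210.]
[349. 153. 328. 163.]
[267. 240. 237. 206.]
[289. 131. 289. 151.]
[265. 140. 220. 158.]
[297. 190. 319. 182.]
```

The column readout agrees with the crate model to about 1 mm. The line segments in the last free view put the held tilt at about 24.5°, not 28°, so the base entered roughly 6 mm low and caught the front rim. I'll lift out, set the bottle back on the bench to straighten it, re-grip and retry with the offset.

Emit:
carry_out(
  deltas=[
    {"hand": 20, "dp": [0, 0, -0.05], "spin": 0},
    {"hand": 20, "dp": [0, 0, -0.12], "spin": 0},
    {"hand": 20, "dp": [0, 0, -0.2], "spin": 0},
    {"hand": 20, "dp": [0, 0, -0.28], "spin": 0},
    {"hand": 20, "dp": [0, 0, -0.36], "spin": 0},
    {"hand": 20, "dp": [0, 0, -0.44], "spin": 0},
    {"hand": 20, "dp": [0, 0.06, -0.46], "spin": 0},
    {"hand": 20, "dp": [0, 0.14, -0.46], "spin": 0},
    {"hand": 20, "dp": [0, 0.22, -0.46], "spin": 0},
    {"hand": 20, "dp": [0, 0.3, -0.46], "spin": 0},
    {"hand": 20, "dp": [0, 0.38, -0.46], "spin": 0},
    {"hand": 20, "dp": [0, 0.44, -0.46], "spin": 0},
    {"hand": 20, "dp": [0, 0.46, -0.46], "spin": 0},
    {"hand": 20, "dp": [0, 0.46, -0.4], "spin": 0},
    {"hand": 20, "dp": [0, 0.46, -0.3], "spin": 0},
    {"hand": 20, "dp": [0, 0.46, -0.2], "spin": 0},
    {"hand": 20, "dp": [0, 0.46, -0.1], "spin": 0},
    {"hand": 20, "dp": [0, 0.46, 0], "spin": 0},
    {"hand": 20, "dp": [0, 0.46, 0.08], "spin": 0},
    {"hand": 20, "dp": [0, 0.46, 0.08], "spin": 0},
  ],
)

```text
time: 13.0
ee_pos: [0.4558, -0.1197, 0.12]
eef_rot: [1.0, -0.027, -0.002, -0.001]
ft_force: [-0.1, 0.2, -1.9]
width: 0.0414
grip_force: 32.4
```

Run:
```python
from h import *
im=camera("side");r=read_state();print(r["ee_pos"],r["ft_force"],r["width"])
g=cv2.cvtColor(im,cv2.COLOR_RGB2GRAY)
u,v=proj("side",r["ee_pos"])[0].astype(int);print(u,v)
b=cv2.resize(g[v-30:v+80,u-50:u+50],None,fx=2,fy=2,interpolation=cv2.INTER_CUBIC)
for a in cv2.createLineSegmentDetector().detect(b)[0][:,0]/2+[u-50,v-30]*2:
    if np.hypot(a[2]-a[0],a[3]-a[1])>10:print(a.round(1))
for t in(0,10,20):print(t,{k:proj("side",v)[0].round(1).tolist() for k,v in pts(r["ee_pos"]+[0,0,.019],t).items()})
m=masks(im)["red"]
for c in blobs(m,30):
    q=cv2.minAreaRect(c)
    if abs(q[0][0]-u)<50:print("red",q)
```

```text
[ 0.45679064 -0.11996169  0.12165908] [-0.22336221  0.29252713 -1.91194931] 0.04101592831209343
362 221
[340.3 208.4 324.4 200.3]
[401.3 248.8 402.  236.9]
[378.7 197.7 376.2 212.6]
[351.2 224.4 350.9 210.7]
[398.8 284.  383.9 276.2]
[319.4 235.7 318.6 216.9]
[337.7 275.1 311.6 288.8]
[319.3 217.2 332.5 224.8]
[396.8 200.6 379.8 198.6]
[411.6 291.  402.7 286.1]
[332.8 224.7 346.8 218.5]
[327.6 265.7 313.  273.3]
[331.8 221.8 323.  216.8]
[360.5 211.9 360.2 228.2]
[377.7 223.7 373.  241.5]
[346.4 216.5 332.3 222.4]
[381.7 276.3 371.5 271.1]
[360.4 275.2 351.5 282.3]
[314.4 228.4 319.4 238.4]
[326.2 246.8 336.2 255. ]
[312.  267.6 332.6 256.9]
[331.4 253.2 322.1 257.7]
[392.4 273.8 393.8 249.4]
[394.6 249.  402.9 260.7]
[340.5 300.  323.6 289.1]
[359.5 257.6 369.3 263. ]
[342.7 231.3 340.4 242.1]
[329.1 246.4 320.3 235.2]
[355.8 255.1 367.3 250. ]
[369.  251.6 380.3 257.3]
[401.7 261.3 400.5 283.2]
0 {'-x+y base': [362.2, 260.2], '+x+y base': [345.3, 250.9], '-x-y base': [378.8, 251.5], '-x+y sh': [363.0, 231.9], '+x+y sh': [345.6, 223.2], '-x-y sh': [380.1, 223.7]}
10 {'-x+y base': [356.7, 258.4], '+x+y base': [340.4, 245.9], '-x-y base': [373.3, 249.8], '-x+y sh': [361.4, 232.9], '+x+y sh': [344.4, 220.6], '-x-y sh': [378.5, 224.7]}
20 {'-x+y base': [351.2, 255.4], '+x+y base': [336.0, 240.2], '-x-y base': [367.8, 247.0], '-x+y sh': [359.6, 233.4], '+x+y sh': [343.6, 217.9], '-x-y sh': [376.7, 225.2]}
red ((409.7599792480469, 243.1799774169922), (15.132086753845215, 15.697771072387695), 8.130102157592773)
red ((379.5, 208.0), (10.0, 5.0), 90.0)
red ((332.5, 209.5), (13.0, 11.0), 90.0)
```

Emit:
carry_out(
  deltas=[
    {"hand": 20, "dp": [0, 0, 0.05], "spin": 0},
    {"hand": 20, "dp": [0, 0, 0.1], "spin": 0},
    {"hand": 20, "dp": [0, 0, 0.12], "spin": 0},
    {"hand": 20, "dp": [0, 0, 0.135], "spin": 0},
    {"hand": 20, "dp": [0, 0, 0.145], "spin": 0},
    {"hand": 20, "dp": [0, 0, 0.155], "spin": 0},
    {"hand": 20, "dp": [0, 0, 0.165], "spin": 0},
    {"hand": 20, "dp": [0, 0, 0.165], "spin": 0},
    {"hand": 20, "dp": [0, 0, 0.165], "spin": 0},
  ],
  force=10,
)

```text
time: 13.95
ee_pos: [0.4574, -0.1208, 0.0809]
eef_rot: [1.0, -0.028, 0.0, 0.0]
ft_force: [0.8, 0.5, -1.1]
width: 0.0419
grip_force: 11.7
```

Emit:
carry_out(
  deltas=[
    {"hand": 20, "dp": [0, 0, 0.01], "spin": 0},
    {"hand": 20, "dp": [0, 0, 0.02], "spin": 0},
    {"hand": 20, "dp": [0, 0, 0.02], "spin": 0},
  ],
  force=6,
)

```text
time: 14.25
ee_pos: [0.4598, -0.1215, 0.0774]
eef_rot: [1.0, -0.028, 0.003, 0.001]
ft_force: [3.3, -1.6, 7.8]
width: 0.0418
grip_force: 10.1
```

Emit:
carry_out(
  deltas=[
    {"hand": 46, "dp": [0, 0, 0], "spin": 0},
    {"hand": 60, "dp": [0, 0, -0.02], "spin": 0},
    {"hand": 87, "dp": [0, 0, -0.02], "spin": 0},
    {"hand": 87, "dp": [0, 0, -0.02], "spin": 0},
    {"hand": 87, "dp": [0, 0, -0.02], "spin": 0},
    {"hand": 87, "dp": [0, 0, -0.02], "spin": 0},
    {"hand": 87, "dp": [0, 0, -0.02], "spin": 0},
  ],
  force=15,
)

```text
time: 14.95
ee_pos: [0.4571, -0.1208, 0.0807]
eef_rot: [1.0, -0.028, -0.0, -0.0]
ft_force: [-0.2, -0.3, -0.7]
width: 0.0831
grip_force: 0.0
```

Run:
```python
from h import *
im=camera("side");r=read_state();print(r["ee_pos"],r["ft_force"],r["width"])
g=cv2.cvtColor(im,cv2.COLOR_RGB2GRAY)
u,v=362,235
b=cv2.resize(g[v-30:v+60,u-35:u+35],None,fx=2,fy=2,interpolation=cv2.INTER_CUBIC)
for a in cv2.createLineSegmentDetector().detect(b)[0][:,0]/2+[u-35,v-30]*2:
    if np.hypot(a[2]-a[0],a[3]-a[1])>10:print(a.round(1))
X=np.array([r["ee_pos"][0],r["ee_pos"][1],.1])
print({k:proj("side",v)[0].round(1).tolist() for k,v in pts(X,0).items()})
for c in blobs(masks(im)["red"],20):
    q=cv2.minAreaRect(c)
    if abs(q[0][0]-u)<40:print("red",q)
```

```text
[ 0.45716747 -0.120746    0.08067721] [ 0.27052549 -0.40239737  1.58983136] 0.08479719484168313
[361.8 211.5 374.4 206.3]
[372.5 229.1 373.3 210.3]
[384.8 205.3 380.8 231.3]
[340.6 223.7 327.4 218.7]
[366.6 223.4 365.7 236. ]
[333.1 257.3 327.8 266.1]
[396.4 282.8 384.5 276.6]
[353.1 232.2 353.4 244.1]
[344.7 241.5 343.1 225.9]
[383.3 242.8 393.1 248.2]
[341.6 260.3 342.2 245.9]
[327.9 248.5 337.5 255.7]
[372.  210.9 362.4 215.6]
[357.  270.3 372.7 262.3]
[392.4 274.7 393.8 249.7]
[344.5 262.7 356.8 270.1]
[336.3 294.  327.7 288.8]
{'-x+y base': [361.8, 274.5], '+x+y base': [345.3, 265.0], '-x-y base': [378.2, 265.7], '-x+y sh': [362.6, 247.3], '+x+y sh': [345.5, 238.3], '-x-y sh': [379.5, 238.8]}
red ((359.0, 230.5), (9.0, 8.0), 90.0)
```

Run:
```python
from h import *
q=onz("side",[(341.6,261),(357,270.2),(374,261.7)],0);print(q)
a=q[1]-q[0];b=q[2]-q[1];print(np.linalg.norm(a),np.linalg.norm(b),"centre",(q[0]+q[2])/2,np.degrees(np.arctan2(b[1],b[0])),np.degrees(np.arctan2(a[1],a[0])))
```

```text
[[ 0.50543665 -0.10134644  0.        ]
 [ 0.45120174 -0.09711261  0.        ]
 [ 0.44632796 -0.15372457  0.        ]]
0.054399924022458614 0.05682136537742968 centre [ 0.47588231 -0.1275355   0.        ] -94.92051015450627 175.5362812948799
```

```bash
python3 -c "
from h import *
go((.4755,-.1275,.081),-94.5)"
```

```text
dp [ 0.0747  0.0229 -0.0013] spin 0.0072
```

Emit:
carry_out(
  deltas=[
    {"hand": 75, "dp": [0.03, 0.01, 0], "spin": 0.0072},
    {"hand": 70, "dp": [0.06, 0.02, 0], "spin": 0.0072},
    {"hand": 65, "dp": [0.075, 0.023, 0], "spin": 0.0072},
    {"hand": 60, "dp": [0.075, 0.023, 0], "spin": 0.0072},
    {"hand": 20, "dp": [0.075, 0.023, 0], "spin": 0.0072},
    {"hand": 20, "dp": [0.075, 0.023, 0], "spin": 0.0072},
    {"hand": 20, "dp": [0.075, 0.023, 0], "spin": 0.0072},
    {"hand": 20, "dp": [0.075, 0.023, 0], "spin": 0.0072},
    {"hand": 20, "dp": [0.075, 0.023, 0], "spin": 0.0072},
    {"hand": 20, "dp": [0.075, 0.023, 0], "spin": 0.0072},
  ],
  force=55,
)

```text
time: 16.0
ee_pos: [0.4757, -0.1274, 0.0808]
eef_rot: [0.999, -0.039, 0.0, -0.0]
ft_force: [0.3, 1.2, 2.0]
width: 0.0389
grip_force: 56.1
```

```bash
python3 -c "
from h import *
go(W(.1,-.105,.25),-93.2);go(W(.1,-.105,.155),-93.2);go(W(0,-.105,.155),-93.2)"
```

```text
dp [ 0.5824 -0.4938 -0.6765] spin -0.0072
dp [ 0.5824 -0.4937 -0.2965] spin -0.0072
dp [ 0.1825 -0.4847 -0.2966] spin -0.0072
```

Emit:
carry_out(
  deltas=[
    {"hand": 20, "dp": [0, 0, -0.06], "spin": 0},
    {"hand": 20, "dp": [0, 0, -0.16], "spin": 0},
    {"hand": 20, "dp": [0, 0, -0.28], "spin": 0},
    {"hand": 20, "dp": [0, 0, -0.4], "spin": 0},
    {"hand": 20, "dp": [0, 0, -0.52], "spin": 0},
    {"hand": 20, "dp": [0, 0, -0.62], "spin": 0},
    {"hand": 20, "dp": [0.06, -0.04, -0.67], "spin": 0},
    {"hand": 20, "dp": [0.15, -0.1, -0.68], "spin": 0},
    {"hand": 20, "dp": [0.25, -0.19, -0.68], "spin": -0.0072},
    {"hand": 20, "dp": [0.35, -0.28, -0.68], "spin": -0.0072},
    {"hand": 20, "dp": [0.44, -0.37, -0.68], "spin": -0.0072},
    {"hand": 20, "dp": [0.52, -0.44, -0.68], "spin": -0.0072},
    {"hand": 20, "dp": [0.57, -0.48, -0.68], "spin": -0.0072},
    {"hand": 20, "dp": [0.582, -0.494, -0.66], "spin": -0.0072},
    {"hand": 20, "dp": [0.582, -0.494, -0.58], "spin": -0.0072},
    {"hand": 20, "dp": [0.582, -0.494, -0.48], "spin": -0.0072},
    {"hand": 20, "dp": [0.582, -0.494, -0.38], "spin": -0.0072},
    {"hand": 20, "dp": [0.582, -0.494, -0.31], "spin": -0.0072},
    {"hand": 20, "dp": [0.582, -0.494, -0.297], "spin": -0.0072},
    {"hand": 20, "dp": [0.582, -0.494, -0.297], "spin": -0.0072},
  ],
)

```text
time: 18.0
ee_pos: [0.6298, -0.0166, 0.1547]
eef_rot: [1.0, -0.028, -0.001, 0.0]
ft_force: [-0.1, 0.7, -1.3]
width: 0.039
grip_force: 57.6
```

Emit:
carry_out(
  deltas=[
    {"hand": 20, "dp": [-0.05, 0, 0], "spin": 0},
    {"hand": 20, "dp": [-0.1, 0, 0], "spin": 0},
    {"hand": 20, "dp": [-0.14, 0, 0], "spin": 0},
    {"hand": 20, "dp": [-0.18, 0, 0], "spin": 0},
    {"hand": 20, "dp": [-0.22, 0, 0], "spin": 0},
    {"hand": 20, "dp": [-0.26, 0, 0], "spin": 0},
    {"hand": 20, "dp": [-0.3, 0, 0], "spin": 0},
    {"hand": 20, "dp": [-0.33, 0, 0], "spin": 0},
    {"hand": 20, "dp": [-0.36, 0, 0], "spin": 0},
    {"hand": 20, "dp": [-0.385, 0, 0], "spin": 0},
    {"hand": 20, "dp": [-0.41, 0, 0], "spin": 0},
    {"hand": 20, "dp": [-0.41, 0, 0], "spin": 0},
  ],
)

```text
time: 19.2
ee_pos: [0.5282, -0.0103, 0.156]
eef_rot: [1.0, -0.028, 0.001, 0.0]
ft_force: [4.0, -0.1, 5.7]
width: 0.0375
grip_force: 54.9
```

Lift out as before, move over the cell, then measure the tilt by line segments.

Emit:
carry_out(
  deltas=[
    {"hand": 20, "dp": [0.03, 0, 0], "spin": 0},
    {"hand": 20, "dp": [0.05, 0, -0.05], "spin": 0},
    {"hand": 20, "dp": [0.05, 0, -0.12], "spin": 0},
    {"hand": 20, "dp": [0.05, 0, -0.2], "spin": 0},
    {"hand": 20, "dp": [0.05, 0, -0.28], "spin": 0},
    {"hand": 20, "dp": [0.05, 0, -0.34], "spin": 0},
    {"hand": 20, "dp": [0.04, 0, -0.38], "spin": 0},
    {"hand": 20, "dp": [0.02, 0, -0.4], "spin": 0},
    {"hand": 20, "dp": [-0.03, 0, -0.4], "spin": 0},
    {"hand": 20, "dp": [-0.1, 0, -0.4], "spin": 0},
    {"hand": 20, "dp": [-0.17, 0, -0.4], "spin": 0},
    {"hand": 20, "dp": [-0.23, 0, -0.4], "spin": 0},
    {"hand": 20, "dp": [-0.27, 0, -0.4], "spin": 0},
    {"hand": 20, "dp": [-0.29, 0, -0.4], "spin": 0},
    {"hand": 20, "dp": [-0.29, 0, -0.4], "spin": 0},
    {"hand": 20, "dp": [-0.29, 0, -0.4], "spin": 0},
  ],
)

```text
time: 20.8
ee_pos: [0.456, -0.0061, 0.255]
eef_rot: [1.0, -0.028, 0.0, 0.0]
ft_force: [0.5, 0.6, -2.3]
width: 0.037
grip_force: 54.8
```

```bash
cat >> h.py <<'E'
def segs(tilts=(20,24,28,32),L=10):
    im=camera("side");r=read_state();print(r["ee_pos"],r["ft_force"],r["width"])
    P={t:{k:proj("side",v)[0].round(1).tolist() for k,v in pts(r["ee_pos"]+[0,0,.019],t).items()} for t in tilts}
    for t in P: print(t,P[t])
    A=np.array([x for t in P for x in P[t].values()]);lo=(A.min(0)-12).astype(int);hi=(A.max(0)+12).astype(int)
    g=cv2.cvtColor(im,cv2.COLOR_RGB2GRAY)[lo[1]:hi[1],lo[0]:hi[0]]
    b=cv2.resize(g,None,fx=2,fy=2,interpolation=cv2.INTER_CUBIC)
    for a in cv2.createLineSegmentDetector().detect(b)[0][:,0]/2+np.tile(lo,2):
        if np.hypot(a[2]-a[0],a[3]-a[1])>L:print(a.round(1))
E
python3 -c "
from h import *
segs()"
```

```text
[ 0.4560655  -0.00609282  0.25498217] [ 0.04555177 -0.17476753 -1.8704281 ] 0.037355717125274406
20 {'-x+y base': [315.8, 222.5], '+x+y base': [299.5, 206.2], '-x-y base': [335.3, 214.0], '-x+y sh': [323.5, 196.0], '+x+y sh': [306.3, 179.5], '-x-y sh': [343.8, 187.8]}
24 {'-x+y base': [313.6, 221.0], '+x+y base': [297.7, 203.5], '-x-y base': [333.0, 212.6], '-x+y sh': [322.8, 196.1], '+x+y sh': [305.9, 178.2], '-x-y sh': [343.0, 188.0]}
28 {'-x+y base': [311.3, 219.3], '+x+y base': [296.1, 200.7], '-x-y base': [330.8, 211.0], '-x+y sh': [322.0, 196.2], '+x+y sh': [305.7, 177.0], '-x-y sh': [342.2, 188.1]}
32 {'-x+y base': [309.2, 217.4], '+x+y base': [294.5, 197.8], '-x-y base': [328.6, 209.2], '-x+y sh': [321.1, 196.2], '+x+y sh': [305.5, 175.8], '-x-y sh': [341.3, 188.1]}
[343.2 163.3 341.9 175.3]
[315.2 184.5 312.6 163.2]
[353.5 202.6 343.  205.4]
[354.9 167.3 343.  172.9]
[343.3 175.9 354.5 170.9]
[342.5 206.8 353.9 214.1]
[282.1 202.1 299.3 194.7]
[307.1 186.6 282.1 199. ]
[344.5 179.8 335.1 191.2]
[319.1 233.3 318.7 217. ]
[283.6 221.4 296.2 220. ]
[324.7 188.7 315.  185.2]
[319.3 217.3 332.5 224.8]
[332.7 224.7 348.5 218.1]
[331.8 221.8 323.1 216.8]
[324.1 163.3 324.6 175.8]
[325.7 210.9 309.8 217.7]
[299.9 200.4 281.8 208.4]
[354.5 176.5 345.1 180.8]
[309.1 216.8 302.9 205.6]
[312.5 169.9 282.1 182.1]
[306.4 166.8 296.7 163.2]
[323.4 201.5 340.1 195.2]
[292.9 163.7 282.3 167.6]
[314.3 186.4 322.7 200.3]
```

```bash
cat >> h.py <<'E'
def yplane(uv,yc):
    o,r=ray("side",[uv]);r=r[0];n=RC[:,1];t=(yc-(o-OR)@n)/(r@n);return o+t*r
def crx(X): return (X-OR)@RC
E
python3 - <<'E'
from h import *
np.set_printoptions(precision=4,suppress=True)
r=read_state();pv=crx(r["ee_pos"]+[0,0,.019]);print("pivot",pv)
yc=pv[1]+.028
for n,u in(("b-x",(309.4,217.4)),("b+x part",(302.9,205.6)),("sh-x",(323,201.4)),("sh+x part",(314.3,186.4))):
    print(n,crx(yplane(u,yc))-pv)
for n,u in(("b-x-y part",(325.7,210.9)),("sh-x-y part",(340.1,195.2))): print(n,crx(yplane(u,pv[1]-.028))-pv)
E
```

```text
pivot [-0.0747 -0.105   0.274 ]
b-x [ 0.0284  0.028  -0.0993]
b+x part [ 0.0489  0.028  -0.0787]
sh-x [-0.0159  0.028  -0.0458]
sh+x part [ 0.01    0.028  -0.0213]
b-x-y part [ 0.0389 -0.028  -0.1075]
sh-x-y part [-0.0069 -0.028  -0.0535]
```

Emit:
carry_out(
  deltas=[
    {"hand": 20, "dp": [-0.01, 0, 0.1], "spin": 0},
    {"hand": 20, "dp": [-0.015, 0, 0.2], "spin": 0},
    {"hand": 20, "dp": [-0.015, 0, 0.3], "spin": 0},
    {"hand": 20, "dp": [-0.015, 0, 0.37], "spin": 0},
    {"hand": 20, "dp": [-0.015, 0, 0.403], "spin": 0},
    {"hand": 20, "dp": [-0.003, 0, 0.423], "spin": 0},
    {"hand": 20, "dp": [0.009, 0, 0.443], "spin": 0},
    {"hand": 20, "dp": [0.009, 0, 0.443], "spin": 0},
  ],
)

```text
time: 21.65
ee_pos: [0.4586, -0.0062, 0.1443]
eef_rot: [1.0, -0.028, 0.0, -0.0]
ft_force: [0.7, 0.6, -1.5]
width: 0.0372
grip_force: 54.8
```

```bash
python3 -c "
from h import *
segs((28,32,40),8)"
```

```text
[ 0.45842672 -0.00615497  0.1446072 ] [-0.08157673 -0.45866321 -1.46281276] 0.03735978233405339
28 {'-x+y base': [311.8, 262.7], '+x+y base': [297.3, 244.3], '-x-y base': [330.4, 253.6], '-x+y sh': [321.9, 243.0], '+x+y sh': [306.5, 224.0], '-x-y sh': [341.1, 234.1]}
32 {'-x+y base': [309.8, 260.8], '+x+y base': [295.8, 241.5], '-x-y base': [328.3, 251.8], '-x+y sh': [321.2, 242.9], '+x+y sh': [306.3, 222.9], '-x-y sh': [340.3, 234.0]}
40 {'-x+y base': [305.8, 256.5], '+x+y base': [293.1, 235.7], '-x-y base': [324.3, 247.7], '-x+y sh': [319.6, 242.5], '+x+y sh': [306.1, 220.6], '-x-y sh': [338.7, 233.6]}
[315.7 231.9 312.6 210.8]
[342.6 208.2 340.5 220.3]
[324.3 213.9 324.  222.1]
[307.5 219.8 285.  207.9]
[309.8 208.4 310.6 219. ]
[303.4 223.9 303.5 233.9]
[344.3 208.1 352.4 213.2]
[336.2 255.  328.2 262.7]
[281.1 254.5 288.2 264.7]
[281.  247.3 289.9 259.1]
[286.6 257.3 281.3 250.7]
[348.6 219.6 348.4 239.6]
[282.2 223.  290.4 219.8]
[322.5 235.9 315.1 232. ]
[290.5 219.8 301.4 221.5]
[349.6 241.6 334.5 248.5]
[335.8 257.9 347.7 260.9]
[304.5 234.8 311.5 225.3]
[305.3 242.8 300.5 253.9]
[331.2 218.3 331.8 209. ]
[341.5 230.4 334.1 238. ]
[304.4 265.2 307.9 255.9]
[328.1 265.6 313.4 273. ]
[292.9 231.2 302.2 227.8]
[323.5 247.7 341.1 240.4]
[295.7 262.8 304.7 258.3]
[320.  257.  330.3 252. ]
[290.8 272.9 303.1 266.9]
[330.5 266.8 342.5 272.8]
[315.4 234.4 322.3 246.6]
[318.1 259.9 310.1 263.5]
[316.5 255.3 323.3 248.5]
```

Emit:
carry_out(
  deltas=[
    {"hand": 20, "dp": [0.012, 0, 0.02], "spin": 0},
    {"hand": 20, "dp": [0.024, 0, 0.04], "spin": 0},
    {"hand": 20, "dp": [0.024, 0, 0.04], "spin": 0},
  ],
)

```text
time: 22.0
ee_pos: [0.4639, -0.0066, 0.1337]
eef_rot: [1.0, -0.028, -0.0, -0.0]
ft_force: [-0.7, -0.4, -1.9]
width: 0.0372
grip_force: 54.8
```

Emit:
carry_out(
  deltas=[
    {"hand": 20, "dp": [0.012, 0, 0.02], "spin": 0},
    {"hand": 20, "dp": [0.02, 0, 0.03], "spin": 0},
    {"hand": 20, "dp": [0.02, 0, 0.03], "spin": 0},
  ],
)

```text
time: 22.3
ee_pos: [0.4689, -0.0068, 0.1264]
eef_rot: [1.0, -0.028, -0.0, -0.0]
ft_force: [0.2, 0.6, -2.6]
width: 0.037
grip_force: 54.8
```

Emit:
carry_out(
  deltas=[
    {"hand": 20, "dp": [0.012, 0, -0.005], "spin": 0},
    {"hand": 20, "dp": [0.024, 0, -0.01], "spin": 0},
    {"hand": 20, "dp": [0.036, 0, -0.015], "spin": 0},
    {"hand": 20, "dp": [0.036, 0, -0.015], "spin": 0},
  ],
  force=30,
)

```text
time: 22.7
ee_pos: [0.4786, -0.0073, 0.1309]
eef_rot: [1.0, -0.028, 0.0, -0.0]
ft_force: [-0.0, -1.0, -1.9]
width: 0.0395
grip_force: 30.0
```

Emit:
carry_out(
  deltas=[
    {"hand": 20, "dp": [0.01, 0, -0.003], "spin": 0},
    {"hand": 20, "dp": [0.02, 0, -0.006], "spin": 0},
    {"hand": 20, "dp": [0.02, 0, -0.006], "spin": 0},
  ],
)

```text
time: 23.0
ee_pos: [0.4832, -0.0076, 0.1321]
eef_rot: [1.0, -0.028, 0.0, -0.0]
ft_force: [0.5, -0.2, -1.6]
width: 0.0393
grip_force: 30.0
```

```bash
python3 -c "
from h import *
segs((20,28,36),8)
r=read_state();print(cf(r['ee_pos']+[0,0,.019]))"
```

```text
[ 0.48301778 -0.00759937  0.13205812] [ 0.48628819 -0.00355141 -1.61897794] 0.039526799926396884
20 {'-x+y base': [309.0, 266.3], '+x+y base': [294.0, 250.2], '-x-y base': [327.4, 257.3], '-x+y sh': [315.9, 243.7], '+x+y sh': [300.0, 227.3], '-x-y sh': [334.9, 234.9]}
28 {'-x+y base': [304.9, 263.0], '+x+y base': [290.7, 244.9], '-x-y base': [323.3, 254.1], '-x+y sh': [314.5, 243.8], '+x+y sh': [299.4, 225.1], '-x-y sh': [333.5, 234.9]}
36 {'-x+y base': [300.9, 259.1], '+x+y base': [287.9, 239.4], '-x-y base': [319.3, 250.4], '-x+y sh': [313.0, 243.5], '+x+y sh': [299.1, 222.9], '-x-y sh': [331.9, 234.7]}
[285.9 252.1 284.4 243. ]
[308.2 233.3 304.7 212.2]
[299.1 220.3 278.7 209.8]
[281.9 235.3 280.5 226.4]
[302.9 223.4 303.8 231.7]
[275.6 247.6 288.5 264.8]
[331.3 250.  337.7 257.4]
[290.3 262.2 279.3 248.1]
[283.4 221.4 297.1 220.1]
[280.4 246.3 289.7 259. ]
[334.4 224.1 345.6 219.2]
[334.7 219.7 344.  215.8]
[345.6 243.4 334.5 248.6]
[332.1 228.7 328.1 236.4]
[305.3 242.8 300.4 254.1]
[328.  265.7 312.3 273.6]
[332.9 257.3 328.2 265.8]
[309.9 264.  317.1 259.5]
[275.2 267.9 282.  276.7]
[282.6 229.1 292.8 231. ]
[295.6 248.1 289.1 239.1]
[334.  267.9 345.  274.2]
[317.7 260.  328.9 254.4]
[287.2 242.8 293.2 248.7]
[289.7 273.5 302.2 267.3]
[295.8 262.6 307.2 257.3]
[ 1.23767818e-02 -2.54750119e-05  1.19895610e-01]
```

Emit:
carry_out(
  deltas=[
    {"hand": 20, "dp": [0.006, 0, 0.012], "spin": 0},
    {"hand": 20, "dp": [0.012, 0, 0.024], "spin": 0},
    {"hand": 20, "dp": [0.018, 0, 0.036], "spin": 0},
    {"hand": 20, "dp": [0.018, 0, 0.036], "spin": 0},
  ],
)

```text
time: 23.45
ee_pos: [0.4872, -0.0079, 0.1224]
eef_rot: [1.0, -0.028, -0.0, -0.0]
ft_force: [1.5, 0.8, -2.8]
width: 0.0397
grip_force: 30.0
```

Emit:
carry_out(
  deltas=[
    {"hand": 20, "dp": [0.006, 0, 0.012], "spin": 0},
    {"hand": 20, "dp": [0.012, 0, 0.024], "spin": 0},
    {"hand": 20, "dp": [0.012, 0, 0.024], "spin": 0},
  ],
)

```text
time: 23.75
ee_pos: [0.4903, -0.0081, 0.1166]
eef_rot: [1.0, -0.028, -0.0, -0.0]
ft_force: [-0.5, -0.6, -2.3]
width: 0.0395
grip_force: 30.0
```

```bash
python3 -c "
from h import *
segs((20,28,36),7)
r=read_state();print(cf(r['ee_pos']+[0,0,.019]))"
```

```text
[ 0.49023305 -0.00798937  0.11672656] [ 0.82367219  0.36981125 -1.78984343] 0.039172181379469415
20 {'-x+y base': [307.2, 270.7], '+x+y base': [292.3, 254.6], '-x-y base': [325.4, 261.6], '-x+y sh': [313.8, 248.5], '+x+y sh': [298.2, 232.2], '-x-y sh': [332.7, 239.7]}
28 {'-x+y base': [303.1, 267.4], '+x+y base': [289.1, 249.4], '-x-y base': [321.3, 258.5], '-x+y sh': [312.4, 248.6], '+x+y sh': [297.6, 230.0], '-x-y sh': [331.3, 239.7]}
36 {'-x+y base': [299.2, 263.5], '+x+y base': [286.3, 243.9], '-x-y base': [317.4, 254.7], '-x+y sh': [311.0, 248.3], '+x+y sh': [297.3, 227.8], '-x-y sh': [329.8, 239.4]}
[286.2 252.3 284.2 243.6]
[305.7 230.4 302.7 217.9]
[292.8 257.5 286.5 252.4]
[296.9 225.8 276.2 214.8]
[332.6 215.2 331.2 224.2]
[320.3 215.4 313.2 218.2]
[315.1 224.4 321.3 221.2]
[331.4 223.5 331.7 232.8]
[282.  235.8 280.4 226.5]
[331.6 250.  336.6 256.3]
[276.1 248.3 288.6 264.9]
[312.7 242.5 306.  237.8]
[290.4 262.3 279.4 248.2]
[332.8 224.7 343.3 220.2]
[343.5 244.3 332.  249.5]
[280.5 246.4 289.8 259.2]
[334.9 219.7 343.3 215.8]
[331.2 232.8 326.  240.8]
[304.5 245.4 300.2 253.9]
[274.1 245.5 282.4 241.6]
[332.9 257.5 327.9 265.9]
[327.7 265.9 313.2 273.1]
[273.9 266.1 281.9 276.5]
[309.5 263.8 329.4 254.3]
[283.8 280.7 292.8 277.2]
[290.  231.2 302.1 228.4]
[336.8 269.1 343.3 272.4]
[334.1 243.  329.6 237.4]
[294.4 247.1 288.4 239.9]
[289.9 273.4 302.7 267.1]
[295.8 262.7 307.5 257.2]
[324.9 247.8 331.9 244.9]
[ 1.15538282e-02 -1.21008675e-05  1.02966593e-01]
```

Emit:
carry_out(
  deltas=[
    {"hand": 20, "dp": [0.005, 0, 0.01], "spin": 0},
    {"hand": 20, "dp": [0.01, 0, 0.02], "spin": 0},
    {"hand": 20, "dp": [0.01, 0, 0.02], "spin": 0},
  ],
)

```text
time: 24.1
ee_pos: [0.4921, -0.008, 0.1119]
eef_rot: [1.0, -0.028, -0.001, 0.0]
ft_force: [-5.9, 1.2, 4.9]
width: 0.0399
grip_force: 30.0
```

Emit:
carry_out(
  deltas=[
    {"hand": 20, "dp": [-0.008, 0, 0.004], "spin": 0},
    {"hand": 20, "dp": [-0.016, 0, 0.008], "spin": 0},
    {"hand": 20, "dp": [-0.024, 0, 0.013], "spin": 0},
    {"hand": 20, "dp": [-0.024, 0, 0.013], "spin": 0},
  ],
  force=12,
)

```text
time: 24.5
ee_pos: [0.4886, -0.0075, 0.11]
eef_rot: [1.0, -0.028, 0.002, -0.0]
ft_force: [4.1, 0.8, 5.3]
width: 0.041
grip_force: 12.0
```

Emit:
carry_out(
  deltas=[
    {"hand": 44, "dp": [0, 0, 0], "spin": 0},
    {"hand": 48, "dp": [0, 0, 0], "spin": 0},
    {"hand": 48, "dp": [0, 0, 0], "spin": 0},
    {"hand": 48, "dp": [0, 0, -0.02], "spin": 0},
    {"hand": 48, "dp": [0, 0, -0.06], "spin": 0},
    {"hand": 48, "dp": [0, 0, -0.12], "spin": 0},
    {"hand": 48, "dp": [0, 0, -0.2], "spin": 0},
    {"hand": 48, "dp": [0, 0, -0.3], "spin": 0},
    {"hand": 48, "dp": [0, 0, -0.42], "spin": 0},
    {"hand": 48, "dp": [0, 0, -0.54], "spin": 0},
    {"hand": 48, "dp": [0, 0, -0.6], "spin": 0},
    {"hand": 48, "dp": [0, 0, -0.6], "spin": 0},
  ],
)

```text
time: 25.7
ee_pos: [0.488, -0.0076, 0.2617]
eef_rot: [1.0, -0.028, 0.002, 0.0]
ft_force: [-0.1, 0.4, -1.0]
width: 0.0475
grip_force: 0.0
```

The standing bottle is seated: its cap is at (322.5,232), and a perfectly seated cap would be at (320.5,232.7). Next is the toppled bottle. I'll grip its cap across the axis and swing it up about its base edge until it leans 28°.

```bash
python3 -c "
from h import *
go((.5891,-.3344,.2),-11.7)"
```

```text
dp [0.4791 1.2818 0.2412] spin -0.4528
```

Emit:
carry_out(
  deltas=[
    {"hand": 60, "dp": [0.06, 0.16, 0], "spin": -0.045},
    {"hand": 60, "dp": [0.12, 0.32, 0], "spin": -0.09},
    {"hand": 60, "dp": [0.18, 0.48, 0], "spin": -0.135},
    {"hand": 60, "dp": [0.24, 0.64, 0], "spin": -0.18},
    {"hand": 60, "dp": [0.3, 0.8, 0], "spin": -0.225},
    {"hand": 60, "dp": [0.36, 0.95, 0], "spin": -0.27},
    {"hand": 60, "dp": [0.37, 0.98, 0.1], "spin": -0.315},
    {"hand": 60, "dp": [0.37, 0.98, 0.15], "spin": -0.36},
    {"hand": 60, "dp": [0.37, 0.98, 0.2], "spin": -0.405},
    {"hand": 60, "dp": [0.37, 0.98, 0.2], "spin": -0.4528},
    {"hand": 60, "dp": [0.37, 0.98, 0.2], "spin": -0.4528},
    {"hand": 60, "dp": [0.37, 0.98, 0.2], "spin": -0.4528},
  ],
)

```text
time: 26.95
ee_pos: [0.5653, -0.2575, 0.2082]
eef_rot: [0.777, 0.63, -0.0, -0.0]
ft_force: [-0.1, 0.2, 0.3]
width: 0.0602
grip_force: 0.0
```

```bash
python3 -c "
from h import *
go((.5891,-.3344,.12),-11.7);go((.5891,-.3344,.009),-11.7)"
```

```text
dp [-0.2815  0.1571  0.3527] spin -0.0014
dp [-0.2817  0.1574  0.7967] spin -0.0014
```

Emit:
carry_out(
  deltas=[
    {"hand": 60, "dp": [-0.15, 0.08, 0], "spin": 0},
    {"hand": 60, "dp": [-0.28, 0.157, 0.1], "spin": 0},
    {"hand": 60, "dp": [-0.2816, 0.157, 0.25], "spin": 0},
    {"hand": 60, "dp": [-0.2816, 0.157, 0.4], "spin": 0},
    {"hand": 60, "dp": [-0.2816, 0.157, 0.55], "spin": 0},
    {"hand": 60, "dp": [-0.2816, 0.157, 0.65], "spin": 0},
    {"hand": 60, "dp": [-0.2816, 0.157, 0.73], "spin": 0},
    {"hand": 60, "dp": [-0.2816, 0.157, 0.78], "spin": 0},
    {"hand": 60, "dp": [-0.2816, 0.157, 0.795], "spin": 0},
    {"hand": 60, "dp": [-0.2816, 0.157, 0.795], "spin": 0},
    {"hand": 60, "dp": [-0.2816, 0.157, 0.795], "spin": 0},
  ],
)

```text
time: 28.05
ee_pos: [0.5904, -0.3348, 0.0114]
eef_rot: [0.776, 0.631, 0.0, 0.001]
ft_force: [0.2, -0.0, 0.9]
width: 0.0599
grip_force: 0.0
```

Emit:
carry_out(
  deltas=[
    {"hand": 20, "dp": [0, 0, 0], "spin": 0},
    {"hand": 20, "dp": [0, 0, 0], "spin": 0},
    {"hand": 20, "dp": [0, 0, 0], "spin": 0},
    {"hand": 20, "dp": [0, 0, 0], "spin": 0},
    {"hand": 20, "dp": [0, 0, 0], "spin": 0},
    {"hand": 20, "dp": [0, 0, 0], "spin": 0},
  ],
  force=15,
)

```text
time: 28.65
ee_pos: [0.5898, -0.3347, 0.0103]
eef_rot: [0.776, 0.631, -0.0, 0.0]
ft_force: [-0.0, -0.3, 2.1]
width: 0.0377
grip_force: 15.0
```

Emit:
carry_out(
  deltas=[
    {"hand": 20, "dp": [0.011, 0, -0.034], "spin": 0},
    {"hand": 20, "dp": [0.026, 0, -0.066], "spin": 0},
    {"hand": 20, "dp": [0.042, 0, -0.097], "spin": 0},
    {"hand": 20, "dp": [0.062, 0, -0.126], "spin": 0},
    {"hand": 20, "dp": [0.084, 0, -0.154], "spin": 0},
    {"hand": 20, "dp": [0.109, 0, -0.18], "spin": 0},
    {"hand": 20, "dp": [0.136, 0, -0.202], "spin": 0},
    {"hand": 20, "dp": [0.165, 0, -0.222], "spin": 0},
    {"hand": 20, "dp": [0.195, 0, -0.239], "spin": 0},
    {"hand": 20, "dp": [0.227, 0, -0.254], "spin": 0},
    {"hand": 20, "dp": [0.261, 0, -0.267], "spin": 0},
    {"hand": 20, "dp": [0.295, 0, -0.276], "spin": 0},
    {"hand": 20, "dp": [0.323, 0, -0.281], "spin": 0},
    {"hand": 20, "dp": [0.323, 0, -0.281], "spin": 0},
  ],
)

```text
time: 30.05
ee_pos: [0.6067, -0.254, 0.0807]
eef_rot: [0.775, 0.632, 0.0, 0.0]
ft_force: [0.5, -1.9, -1.7]
width: 0.0373
grip_force: 15.0
```

Emit:
carry_out(
  deltas=[
    {"hand": 20, "dp": [0, 0, 0], "spin": 0},
    {"hand": 20, "dp": [0, 0, 0], "spin": 0},
    {"hand": 20, "dp": [0, 0, -0.05], "spin": 0},
    {"hand": 20, "dp": [0, 0, -0.12], "spin": 0},
    {"hand": 20, "dp": [0, 0, -0.2], "spin": 0},
    {"hand": 20, "dp": [0, 0, -0.3], "spin": 0},
    {"hand": 20, "dp": [0, 0, -0.4], "spin": 0},
    {"hand": 20, "dp": [0, 0, -0.5], "spin": 0},
    {"hand": 20, "dp": [0, 0, -0.6], "spin": 0},
    {"hand": 20, "dp": [0, 0, -0.68], "spin": 0},
    {"hand": 20, "dp": [0, 0, -0.72], "spin": 0},
    {"hand": 20, "dp": [0, 0, -0.72], "spin": 0},
  ],
  force=50,
)

```text
time: 31.25
ee_pos: [0.6068, -0.2554, 0.2627]
eef_rot: [0.775, 0.631, 0.001, 0.001]
ft_force: [-0.5, 0.3, -2.8]
width: 0.0367
grip_force: 50.0
```

```bash
python3 -c "
from h import *
p=cell(2,(0,0,.2));p[2]=.26
print(p);go(p,-93.2)"
```

```text
[0.44235516 0.13491817 0.26      ]
dp [ 1.3956 -0.9605  0.0069] spin 0.4528
```

Emit:
carry_out(
  deltas=[
    {"hand": 20, "dp": [0.03, -0.02, 0], "spin": 0.02},
    {"hand": 20, "dp": [0.08, -0.055, 0], "spin": 0.05},
    {"hand": 20, "dp": [0.15, -0.1, 0], "spin": 0.08},
    {"hand": 20, "dp": [0.23, -0.16, 0], "spin": 0.11},
    {"hand": 20, "dp": [0.31, -0.21, 0], "spin": 0.14},
    {"hand": 20, "dp": [0.39, -0.27, 0], "spin": 0.17},
    {"hand": 20, "dp": [0.47, -0.32, 0], "spin": 0.2},
    {"hand": 20, "dp": [0.55, -0.38, 0], "spin": 0.23},
    {"hand": 20, "dp": [0.63, -0.43, 0], "spin": 0.26},
    {"hand": 20, "dp": [0.71, -0.49, 0], "spin": 0.29},
    {"hand": 20, "dp": [0.79, -0.54, 0], "spin": 0.32},
    {"hand": 20, "dp": [0.87, -0.6, 0], "spin": 0.35},
    {"hand": 20, "dp": [0.93, -0.64, 0], "spin": 0.38},
    {"hand": 20, "dp": [0.97, -0.67, 0], "spin": 0.41},
    {"hand": 20, "dp": [0.99, -0.69, 0], "spin": 0.44},
    {"hand": 20, "dp": [1.0, -0.69, 0], "spin": 0.4528},
    {"hand": 20, "dp": [1.0, -0.69, 0], "spin": 0.4528},
  ],
)

```text
time: 32.95
ee_pos: [0.4873, 0.0247, 0.2596]
eef_rot: [1.0, -0.028, -0.001, 0.0]
ft_force: [-0.2, -0.4, -2.4]
width: 0.0369
grip_force: 50.0
```

```bash
python3 -c "
from h import *
p=cell(2,(0,0,.2));p[2]=.26
go(p,-93.2)"
```

```text
dp [-0.2039 -0.43   -0.0016] spin 0.0
```

Emit:
carry_out(
  deltas=[
    {"hand": 20, "dp": [-0.02, -0.04, 0], "spin": 0},
    {"hand": 20, "dp": [-0.06, -0.12, 0], "spin": 0},
    {"hand": 20, "dp": [-0.1, -0.21, 0], "spin": 0},
    {"hand": 20, "dp": [-0.14, -0.3, 0], "spin": 0},
    {"hand": 20, "dp": [-0.18, -0.38, 0], "spin": 0},
    {"hand": 20, "dp": [-0.2, -0.42, 0], "spin": 0},
    {"hand": 20, "dp": [-0.204, -0.43, 0], "spin": 0},
    {"hand": 20, "dp": [-0.204, -0.43, 0], "spin": 0},
    {"hand": 20, "dp": [-0.204, -0.43, 0], "spin": 0},
  ],
)

```text
time: 33.85
ee_pos: [0.4433, 0.1334, 0.2601]
eef_rot: [1.0, -0.029, -0.0, 0.0]
ft_force: [0.1, -0.2, -1.8]
width: 0.0368
grip_force: 50.0
```

```bash
python3 -c "
from h import *
segs((20,28,36),9)
r=read_state();print(cf(r['ee_pos']+[0,0,.019],2))"
```

```text
[0.4433391  0.13343005 0.26011877] [ 0.60375321  0.34878206 -1.89390979] 0.03692361473135804
20 {'-x+y base': [268.6, 247.4], '+x+y base': [252.0, 229.0], '-x-y base': [291.2, 237.5], '-x+y sh': [274.5, 219.7], '+x+y sh': [256.8, 201.0], '-x-y sh': [298.1, 210.1]}
28 {'-x+y base': [264.1, 243.7], '+x+y base': [248.3, 223.0], '-x-y base': [286.7, 233.9], '-x+y sh': [273.0, 219.8], '+x+y sh': [256.1, 198.3], '-x-y sh': [296.6, 210.2]}
36 {'-x+y base': [259.7, 239.3], '+x+y base': [245.0, 216.5], '-x-y base': [282.3, 229.7], '-x+y sh': [271.4, 219.6], '+x+y sh': [255.6, 195.7], '-x-y sh': [294.9, 210.0]}
[283.9 249.9 288.1 238. ]
[250.5 189.5 236.9 183. ]
[296.6 183.3 294.9 195.3]
[301.  236.3 309.8 246.9]
[309.8 186.6 295.6 192.9]
[266.2 208.1 261.4 183.2]
[232.9 223.  246.3 217.4]
[303.4 223.9 303.4 233.3]
[245.7 213.8 232.8 219.6]
[297.  195.7 309.3 190.4]
[305.1 243.6 300.4 253.7]
[309.4 196.2 295.6 202.3]
[240.  192.6 249.4 190.7]
[246.3 258.8 278.1 244.8]
[282.6 221.5 297.7 220. ]
[271.5 213.3 232.9 229.8]
[289.6 204.1 279.7 209.1]
[275.3 247.  283.5 258.2]
[292.8 231.1 301.8 228.1]
[257.8 257.9 271.1 252. ]
[256.  189.7 264.3 214.7]
[ 0.03060873 -0.00143088  0.25525572]
```

```bash
cat >> h.py <<'E'
def held(yc_off=.028):
    im=camera("side");r=read_state();bg=cv2.cvtColor(cv2.imread("pics/side0.png"),cv2.COLOR_BGR2RGB)
    d=cv2.absdiff(im,bg).max(2);h=cv2.cvtColor(im,cv2.COLOR_RGB2HSV)
    u,v=proj("side",r["ee_pos"])[0].astype(int)
    m=((d>14)&(h[...,1]<60)&(h[...,2]>95)).astype(np.uint8)
    z=np.zeros_like(m);z[v-15:v+60,u-45:u+40]=1;m=cv2.morphologyEx(m*z,cv2.MORPH_OPEN,np.ones((3,3),np.uint8))
    c=max(blobs(m,10),key=cv2.contourArea);hl=cv2.convexHull(c)
    print("tcp px",u,v,"area",cv2.contourArea(c),"poly",cv2.approxPolyDP(hl,2,True)[:,0].tolist())
    print({(x,y):h[y,x].tolist() for x,y in((u-5,v+25),(u-10,v+15),(u+3,v+20))})
E
python3 -c "
from h import *
held()"
```

```text
tcp px 280 204 area 565.5 poly [[262, 189], [269, 213], [247, 216], [239, 192], [244, 189]]
{(np.int64(275), np.int64(229)): [17, 14, 161], (np.int64(270), np.int64(219)): [15, 16, 157], (np.int64(283), np.int64(224)): [2, 229, 218]}
```

The difference mask shows the toppled bottle did not pivot: its body is at about (239–269, 189–216), still nearly level, because 15 N of grip held it. I'll lower it on clear bench behind the crate and repeat the swing-up with a light grip.

```bash
python3 -c "
from h import *
go((.69,.06,.26),-3.2)
o=onz('top',[(147,297)],.0);print(o)"
```

```text
dp [1.002e+00 2.372e-01 4.000e-04] spin -0.5005
[[0.38543573 0.34983899 0.        ]]
```

Emit:
carry_out(
  deltas=[
    {"hand": 20, "dp": [0.04, 0.01, 0], "spin": -0.02},
    {"hand": 20, "dp": [0.1, 0.025, 0], "spin": -0.06},
    {"hand": 20, "dp": [0.18, 0.04, 0], "spin": -0.1},
    {"hand": 20, "dp": [0.27, 0.065, 0], "spin": -0.14},
    {"hand": 20, "dp": [0.36, 0.09, 0], "spin": -0.18},
    {"hand": 20, "dp": [0.45, 0.11, 0], "spin": -0.22},
    {"hand": 20, "dp": [0.54, 0.13, 0], "spin": -0.26},
    {"hand": 20, "dp": [0.63, 0.15, 0], "spin": -0.3},
    {"hand": 20, "dp": [0.72, 0.17, 0], "spin": -0.34},
    {"hand": 20, "dp": [0.81, 0.19, 0], "spin": -0.38},
    {"hand": 20, "dp": [0.89, 0.21, 0], "spin": -0.42},
    {"hand": 20, "dp": [0.96, 0.23, 0], "spin": -0.46},
    {"hand": 20, "dp": [1, 0.237, 0.1], "spin": -0.5},
    {"hand": 20, "dp": [1, 0.237, 0.22], "spin": -0.5},
    {"hand": 20, "dp": [1, 0.237, 0.36], "spin": -0.5},
    {"hand": 20, "dp": [1, 0.237, 0.5], "spin": -0.5},
    {"hand": 20, "dp": [1, 0.237, 0.64], "spin": -0.5},
    {"hand": 20, "dp": [1, 0.237, 0.76], "spin": -0.5},
    {"hand": 20, "dp": [1, 0.237, 0.86], "spin": -0.5},
    {"hand": 20, "dp": [1, 0.237, 0.9], "spin": -0.5},
  ],
)

```text
time: 35.95
ee_pos: [0.6888, 0.0587, 0.0327]
eef_rot: [0.727, 0.686, -0.002, -0.0]
ft_force: [-0.2, -4.4, 5.2]
width: 0.0367
grip_force: 50.0
```

Emit:
carry_out(
  deltas=[
    {"hand": 20, "dp": [0, 0, 0], "spin": 0},
    {"hand": 20, "dp": [0, 0, 0], "spin": 0},
    {"hand": 20, "dp": [0.015, 0, -0.022], "spin": 0},
    {"hand": 20, "dp": [0.032, 0, -0.043], "spin": 0},
    {"hand": 20, "dp": [0.05, 0, -0.064], "spin": 0},
    {"hand": 20, "dp": [0.07, 0, -0.083], "spin": 0},
    {"hand": 20, "dp": [0.086, 0, -0.097], "spin": 0},
    {"hand": 20, "dp": [0.103, 0, -0.11], "spin": 0},
    {"hand": 20, "dp": [0.12, 0, -0.123], "spin": 0},
    {"hand": 20, "dp": [0.138, 0, -0.134], "spin": 0},
    {"hand": 20, "dp": [0.154, 0, -0.143], "spin": 0},
    {"hand": 20, "dp": [0.17, 0, -0.152], "spin": 0},
    {"hand": 20, "dp": [0.17, 0, -0.152], "spin": 0},
  ],
  force=5,
)

```text
time: 37.25
ee_pos: [0.6918, 0.1048, 0.0739]
eef_rot: [0.726, 0.687, 0.0, 0.0]
ft_force: [0.1, -1.6, 2.6]
width: 0.0377
grip_force: 5.0
```

Emit:
carry_out(
  deltas=[
    {"hand": 20, "dp": [0.016, 0, -0.008], "spin": 0},
    {"hand": 20, "dp": [0.032, 0, -0.015], "spin": 0},
    {"hand": 20, "dp": [0.05, 0, -0.021], "spin": 0},
    {"hand": 20, "dp": [0.066, 0, -0.026], "spin": 0},
    {"hand": 20, "dp": [0.083, 0, -0.031], "spin": 0},
    {"hand": 20, "dp": [0.1, 0, -0.035], "spin": 0},
    {"hand": 20, "dp": [0.1, 0, -0.035], "spin": 0},
  ],
)

```text
time: 37.95
ee_pos: [0.693, 0.13, 0.0824]
eef_rot: [0.726, 0.687, 0.0, -0.0]
ft_force: [1.0, -0.4, 3.5]
width: 0.038
grip_force: 7.4
```

```bash
python3 -c "
from h import *
held()
r=read_state();print(r['ee_pos'],r['ft_force'])
print(proj('side',r['ee_pos']+[0,0,-.08]),proj('side',r['ee_pos']+[0,.05,-.06]))"
```

```text
tcp px 215 239 area 1167.0 poly [[186, 272], [194, 241], [199, 238], [254, 251], [254, 254], [207, 276]]
{(np.int64(210), np.int64(264)): [21, 33, 102], (np.int64(205), np.int64(254)): [22, 30, 151], (np.int64(218), np.int64(259)): [21, 36, 98]}
[0.69311306 0.1293791  0.08227361] [ 0.73348713 -2.1596279   2.06027077]
[[219.42131106 268.35008989]] [[200.86688043 269.70719996]]
```

Emit:
carry_out(
  deltas=[
    {"hand": 20, "dp": [0, 0, 0], "spin": 0},
    {"hand": 20, "dp": [0, 0, 0], "spin": 0},
    {"hand": 20, "dp": [0, 0, -0.05], "spin": 0},
    {"hand": 20, "dp": [0, 0, -0.12], "spin": 0},
    {"hand": 20, "dp": [0, 0, -0.2], "spin": 0},
    {"hand": 20, "dp": [0, 0, -0.3], "spin": 0},
    {"hand": 20, "dp": [0, 0, -0.4], "spin": 0},
    {"hand": 20, "dp": [0, 0, -0.5], "spin": 0},
    {"hand": 20, "dp": [0, 0, -0.6], "spin": 0},
    {"hand": 20, "dp": [0, 0, -0.68], "spin": 0},
    {"hand": 20, "dp": [0, 0, -0.71], "spin": 0},
    {"hand": 20, "dp": [0, 0, -0.71], "spin": 0},
  ],
  force=50,
)

```text
time: 39.2
ee_pos: [0.6933, 0.1292, 0.2611]
eef_rot: [0.727, 0.687, 0.001, 0.0]
ft_force: [0.5, 0.3, -2.3]
width: 0.0369
grip_force: 52.3
```

```bash
python3 -c "
from h import *
p=cell(2,(0,0,.2));p[2]=.26
go(p,-93.2);print(p)"
```

```text
dp [-0.033  -1.0033  0.0025] spin 0.5
[0.44235516 0.13491817 0.26      ]
```

Emit:
carry_out(
  deltas=[
    {"hand": 20, "dp": [0, -0.03, 0], "spin": 0.02},
    {"hand": 20, "dp": [0, -0.08, 0], "spin": 0.05},
    {"hand": 20, "dp": [-0.01, -0.15, 0], "spin": 0.09},
    {"hand": 20, "dp": [-0.01, -0.23, 0], "spin": 0.13},
    {"hand": 20, "dp": [-0.01, -0.31, 0], "spin": 0.17},
    {"hand": 20, "dp": [-0.01, -0.39, 0], "spin": 0.21},
    {"hand": 20, "dp": [-0.02, -0.47, 0], "spin": 0.25},
    {"hand": 20, "dp": [-0.02, -0.55, 0], "spin": 0.29},
    {"hand": 20, "dp": [-0.02, -0.63, 0], "spin": 0.33},
    {"hand": 20, "dp": [-0.03, -0.71, 0], "spin": 0.37},
    {"hand": 20, "dp": [-0.03, -0.79, 0], "spin": 0.41},
    {"hand": 20, "dp": [-0.033, -0.87, 0], "spin": 0.45},
    {"hand": 20, "dp": [-0.033, -0.94, 0], "spin": 0.48},
    {"hand": 20, "dp": [-0.033, -0.98, 0], "spin": 0.5},
    {"hand": 20, "dp": [-0.033, -1, 0], "spin": 0.5},
    {"hand": 20, "dp": [-0.033, -1, 0], "spin": 0.5},
    {"hand": 20, "dp": [-0.033, -1, 0], "spin": 0.5},
  ],
)

```text
time: 40.9
ee_pos: [0.4432, 0.1343, 0.2592]
eef_rot: [1.0, -0.027, -0.0, 0.0]
ft_force: [0.4, 0.4, -2.1]
width: 0.0369
grip_force: 52.3
```

```bash
python3 -c "
from h import *
held()
segs((16,22,28,34),8)
r=read_state();print(cf(r['ee_pos']+[0,0,.019],2))"
```

```text
tcp px 279 205 area 718.5 poly [[291, 206], [294, 212], [265, 241], [250, 225], [256, 201], [260, 198]]
{(np.int64(274), np.int64(230)): [23, 34, 91], (np.int64(269), np.int64(220)): [21, 33, 101], (np.int64(282), np.int64(225)): [20, 34, 91]}
[0.44330512 0.13440332 0.25927226] [ 0.22447821  0.20051219 -2.41315643] 0.03657633900355488
16 {'-x+y base': [270.5, 249.6], '+x+y base': [253.6, 232.5], '-x-y base': [293.2, 239.5], '-x+y sh': [274.8, 220.1], '+x+y sh': [256.9, 202.9], '-x-y sh': [298.5, 210.4]}
22 {'-x+y base': [267.1, 247.1], '+x+y base': [250.7, 228.1], '-x-y base': [289.8, 237.2], '-x+y sh': [273.7, 220.4], '+x+y sh': [256.2, 200.9], '-x-y sh': [297.4, 210.7]}
28 {'-x+y base': [263.8, 244.3], '+x+y base': [248.0, 223.5], '-x-y base': [286.4, 234.5], '-x+y sh': [272.6, 220.4], '+x+y sh': [255.7, 198.9], '-x-y sh': [296.2, 210.8]}
34 {'-x+y base': [260.5, 241.0], '+x+y base': [245.5, 218.7], '-x-y base': [283.1, 231.3], '-x+y sh': [271.4, 220.3], '+x+y sh': [255.3, 196.9], '-x-y sh': [295.0, 210.7]}
[283.7 249.9 288.2 237.8]
[300.4 235.5 309.4 246.5]
[309.7 186.7 295.7 192.8]
[265.6 208.5 262.9 189.9]
[309.3 196.3 290.2 204.9]
[233.  223.  251.6 215.1]
[303.3 223.7 303.5 233.7]
[296.4 196.  309.2 190.5]
[253.1 210.3 232.9 219.6]
[304.7 245.3 300.1 253.9]
[235.2 259.  245.8 259.4]
[284.7 242.1 276.  246.5]
[272.4 211.7 265.3 207.8]
[294.9 211.1 291.  219.4]
[281.7 234.9 264.9 242.5]
[249.6 222.5 233.  229.9]
[263.4 241.9 249.1 223.4]
[251.7 260.5 271.9 251.6]
[256.7 198.8 252.3 210.6]
[285.1 207.2 276.9 209.4]
[275.2 185.5 283.3 185.8]
[249.9 190.5 237.8 184.2]
[244.8 259.1 274.2 246.2]
[261.4 190.4 233.  201.7]
[292.7 231.1 301.9 228.1]
[257.1 201.1 263.9 210. ]
[272.6 220.3 292.2 212.1]
[274.4 188.7 274.4 198.1]
[ 0.03013317 -0.00046102  0.25454988]
```

The tilt is right this time: the base corner is at (264,243) and the shoulder corner at (272.6,220), against a 28° model of (264,244) and (272.6,220.4). Inserting straight.

```bash
python3 -c "
from h import *
for z in(.152,.13,.097):go(cell(2,(0,0,z))-[0,0,.019],-93.2)"
```

```text
dp [ 0.0865 -0.0017  0.4187] spin 0.0002
dp [ 0.1279 -0.0016  0.4964] spin 0.0002
dp [ 0.1899 -0.0016  0.6129] spin 0.0002
```

Emit:
carry_out(
  deltas=[
    {"hand": 20, "dp": [0.05, -0.0016, 0.05], "spin": 0},
    {"hand": 20, "dp": [0.08, -0.0016, 0.15], "spin": 0},
    {"hand": 20, "dp": [0.0865, -0.0016, 0.26], "spin": 0},
    {"hand": 20, "dp": [0.0865, -0.0016, 0.35], "spin": 0},
    {"hand": 20, "dp": [0.0865, -0.0016, 0.4], "spin": 0},
    {"hand": 20, "dp": [0.0865, -0.0016, 0.419], "spin": 0},
    {"hand": 20, "dp": [0.0865, -0.0016, 0.419], "spin": 0},
    {"hand": 20, "dp": [0.097, -0.0016, 0.439], "spin": 0},
    {"hand": 20, "dp": [0.107, -0.0016, 0.458], "spin": 0},
    {"hand": 20, "dp": [0.107, -0.0016, 0.458], "spin": 0},
  ],
)

```text
time: 42.0
ee_pos: [0.47, 0.1333, 0.1448]
eef_rot: [1.0, -0.028, -0.0, -0.0]
ft_force: [-0.5, 0.2, -2.3]
width: 0.0369
grip_force: 52.3
```

Emit:
carry_out(
  deltas=[
    {"hand": 20, "dp": [0.008, 0, 0.015], "spin": 0},
    {"hand": 20, "dp": [0.016, 0, 0.03], "spin": 0},
    {"hand": 20, "dp": [0.024, 0, 0.045], "spin": 0},
    {"hand": 20, "dp": [0.024, 0, 0.045], "spin": 0},
  ],
)

```text
time: 42.4
ee_pos: [0.4756, 0.1329, 0.1332]
eef_rot: [1.0, -0.028, -0.0, 0.0]
ft_force: [-0.8, 0.4, -0.7]
width: 0.0368
grip_force: 52.3
```

Inside with no obstruction. Continuing towards the floor.

Emit:
carry_out(
  deltas=[
    {"hand": 20, "dp": [0.01, 0, 0.019], "spin": 0},
    {"hand": 20, "dp": [0.02, 0, 0.038], "spin": 0},
    {"hand": 20, "dp": [0.03, 0, 0.057], "spin": 0},
    {"hand": 20, "dp": [0.04, 0, 0.076], "spin": 0},
    {"hand": 20, "dp": [0.04, 0, 0.076], "spin": 0},
  ],
)

```text
time: 42.9
ee_pos: [0.4855, 0.1323, 0.114]
eef_rot: [1.0, -0.028, -0.001, 0.0]
ft_force: [-0.6, 0.5, -1.5]
width: 0.0367
grip_force: 52.3
```

Emit:
carry_out(
  deltas=[
    {"hand": 20, "dp": [0.006, 0, 0.012], "spin": 0},
    {"hand": 20, "dp": [0.012, 0, 0.024], "spin": 0},
    {"hand": 20, "dp": [0.016, 0, 0.032], "spin": 0},
    {"hand": 20, "dp": [0.016, 0, 0.032], "spin": 0},
  ],
  force=30,
)

```text
time: 43.3
ee_pos: [0.4883, 0.1324, 0.1085]
eef_rot: [1.0, -0.028, -0.001, 0.001]
ft_force: [-20.5, -4.5, 30.0]
width: 0.037
grip_force: 35.0
```

Emit:
carry_out(
  deltas=[
    {"hand": 20, "dp": [-0.004, 0, -0.008], "spin": 0},
    {"hand": 20, "dp": [-0.005, 0, -0.01], "spin": 0},
    {"hand": 20, "dp": [-0.005, 0, -0.01], "spin": 0},
  ],
  force=8,
)

```text
time: 43.6
ee_pos: [0.4885, 0.1323, 0.1092]
eef_rot: [1.0, -0.028, 0.0, 0.0]
ft_force: [0.3, -0.4, -1.9]
width: 0.038
grip_force: 13.3
```

Emit:
carry_out(
  deltas=[
    {"hand": 44, "dp": [0, 0, 0], "spin": 0},
    {"hand": 48, "dp": [0, 0, 0], "spin": 0},
    {"hand": 48, "dp": [0, 0, 0], "spin": 0},
    {"hand": 48, "dp": [0, 0, -0.02], "spin": 0},
    {"hand": 48, "dp": [0, 0, -0.06], "spin": 0},
    {"hand": 48, "dp": [0, 0, -0.12], "spin": 0},
    {"hand": 48, "dp": [0, 0, -0.2], "spin": 0},
    {"hand": 48, "dp": [0, 0, -0.3], "spin": 0},
    {"hand": 48, "dp": [0, 0, -0.42], "spin": 0},
    {"hand": 48, "dp": [0, 0, -0.54], "spin": 0},
    {"hand": 48, "dp": [0, 0, -0.66], "spin": 0},
    {"hand": 48, "dp": [0, 0, -0.7], "spin": 0},
    {"hand": 48, "dp": [0.3, 0.5, -0.7], "spin": 0},
    {"hand": 48, "dp": [0.4, 0.95, -0.7], "spin": 0},
    {"hand": 48, "dp": [0.4, 1, -0.7], "spin": 0},
    {"hand": 48, "dp": [0.4, 1, -0.7], "spin": 0},
    {"hand": 48, "dp": [0.4, 1, -0.7], "spin": 0},
    {"hand": 48, "dp": [0.4, 1, -0.7], "spin": 0},
    {"hand": 48, "dp": [0.4, 1, -0.7], "spin": 0},
  ],
)

```text
time: 45.5
ee_pos: [0.5742, -0.1266, 0.2838]
eef_rot: [1.0, -0.031, -0.001, 0.0]
ft_force: [-1.2, 0.4, 0.3]
width: 0.0482
grip_force: 0.0
```

Run:
```python
from h import *
np.set_printoptions(precision=4,suppress=True)
B={}
for n in("side","top"):
    im=camera(n);h=cv2.cvtColor(im,cv2.COLOR_RGB2HSV);H,S,V=[h[...,i].astype(int) for i in range(3)]
    m=((H<9)|(H>171))&(S>(140 if n=="top" else 165))&(V>90)
    B[n]=[(np.round(cv2.minAreaRect(c)[0],1),np.round(cv2.minAreaRect(c)[1],1)) for c in blobs(m,20)]
    for i in range(4):
        p=proj(n,cell(i,(0,0,.1)))[0];b=min(B[n],key=lambda q:np.linalg.norm(q[0]-p));print(n,i,p.round(1),b)
r=read_state();print(r["ee_pos"],r["time"])
```

```text
side 0 [320.5 232.7] (array([321., 234.]), array([15.6, 18.4]))
side 1 [295.9 243.9] (array([293. , 237.3]), array([33.7, 20.8]))
side 2 [269.4 255.8] (array([268.3, 255.3]), array([16.3, 19.8]))
side 3 [241.  268.7] (array([239.5, 267.5]), array([15., 19.]))
top 0 [300.  248.9] (array([300.5, 251. ]), array([15., 16.]))
top 1 [267.1 247.2] (array([266.5, 247.5]), array([17., 15.]))
top 2 [234.1 245.4] (array([234.5, 245.5]), array([17., 15.]))
top 3 [201.1 243.7] (array([200.2, 244.2]), array([16.6, 15.9]))
[ 0.5742 -0.1218  0.2844] 45.6
```

```bash
python3 -c "
from bench import *
print(close_job())"
```

```text
the job is handed in; nothing more can be done
None
```

Both bottles are in the two empty cells, cap uppermost and seated. In both camera views their caps are within about 2 pixels (roughly 4 mm) of where a seated cap should be. I handed the job in at about 46 s with the gripper clear of everything; the judging result was not shown to me.

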